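# Stack the hallway bins and stand up the care bottles

### The job

Tidy the hall shelf: take the two nested bins apart and stack both squarely on the grey base bin, in either order, each turned so that it sits up on the lugs of the bin below (orange ends on alternating sides) instead of nesting into it. Then stand every tipped care bottle upright, cap up, in a free place in the rack lane between its rails, leaving the two tins standing in the lane. Do not disturb the mug, the pen tumbler or the phone stand.

Things in the scene. Friction and masses are not known exactly. Their poses are not given: they have to be found in the camera images.
- base_bin: Grey bottom bin, fixed to the shelf at any yaw. All bins alike: 152 mm (own x) x 124 mm (y) x 66 mm high; origin: centre of the underside, z up. Floor 4 mm thick. Black grip fin in the middle to lift it by: 60 mm long along x, 14 mm thick in y, top 44 mm above the underside, 37 mm free on each side of it. End walls at x = +-70 mm, 36 mm high; the +x one is orange.
- lower_bin: Blue bin, 200 to 325 g, same shape, fin and origin as base_bin; starts on the shelf with upper_bin nested in it. Side walls from 36 mm up to the rim have inner faces at y = +-58 mm; below that are feet, outer faces at y = +-54.5 mm, with notches 22 mm wide at x = -30 and +52 mm. At the same x, orange lugs (14 mm long, 10 mm deep) jut inwards, tops 60 mm above the underside.
- upper_bin: White bin, same as lower_bin, nested in it at the start. Same way round, bins nest: underside 44 mm above the lower one's, resting on its fin; lift straight up 45 mm to part them. Turned half round about the vertical, the feet rest on the lugs below: it stacks, underside 60 mm above the other's, with 3.5 mm play each way in y and 3 mm in x between the rim walls and small end stops.
- base_bin_mark (a point): Outer face of base_bin's orange end wall, at x = +70 mm, 20 mm up.
- lower_bin_mark (a point): Outer face of lower_bin's orange end wall, at x = +70 mm, 20 mm up.
- upper_bin_mark (a point): Outer face of upper_bin's orange end wall, at x = +70 mm, 20 mm up.
- lane: Fixed low rack for the care bottles: black rubber floor strip with a wooden rail along each long side. 380 mm long along its own y, 72 mm wide in x; floor 4 mm high, 60 mm wide between the rails, rails 14 mm high, ends open. Origin: centre of its underside.
- tin1: Blue and silver round tin, 46 mm diameter, 70 mm tall, 200 g, standing in the lane 71 to 81 mm to the +y side of its centre. Origin: centre of the underside, z up.
- tin2: The same tin, standing in the lane 71 to 81 mm to the -y side of its centre.
- mug: Red mug, 72 mm across, 85 mm tall, on the turntable tray. A bystander. Origin: centre of the underside.
- tumbler: Glass tumbler of pens, 68 mm across, 90 mm tall (pens 135 mm), on the turntable tray. A bystander. Origin: centre of the underside.
- phone_stand: Black phone stand, 90 x 75 x 100 mm, on the shelf. A bystander. Origin: centre of the underside.
- bottle1: Green square care bottle lying on its side on the shelf (may be absent: None). 104 mm long along its own x, which points to the round black cap (28 mm diameter, 24 mm long); body 44 x 44 mm in y and z, 80 mm long. Origin: on its axis, midway along its length (52 mm from the foot face). 180 g, heavy-footed (centre of mass 32 mm from the foot face). Upright when x points up.
- bottle2: Yellow square care bottle lying on its side on the shelf (may be absent: None). 104 mm long along its own x, which points to the round black cap (28 mm diameter, 24 mm long); body 44 x 44 mm in y and z, 80 mm long. Origin: on its axis, midway along its length (52 mm from the foot face). 180 g, heavy-footed (centre of mass 32 mm from the foot face). Upright when x points up.
- bottle3: Red square care bottle lying on its side on the shelf (may be absent: None). 104 mm long along its own x, which points to the round black cap (28 mm diameter, 24 mm long); body 44 x 44 mm in y and z, 80 mm long. Origin: on its axis, midway along its length (52 mm from the foot face). 180 g, heavy-footed (centre of mass 32 mm from the foot face). Upright when x points up.
There are look-alikes about, which are no part of the job. There is more than one size of the bottle2; the job needs the middle-sized.

How it is judged:
By the outcome, as a careful person would: the job done as asked, in the order asked, and still so for the second after the job is handed in, with the robot touching nothing.
Of bottle1, bottle2, bottle3 only 2 to 3 are there at a start; the rules pass over those that are not, and their reading is None.
At some moment in a run one of lower_bin, upper_bin may be knocked a few centimetres aside while the robot is not near it.
It also fails if it takes over 210 s, if anything falls off the work surface, if the arm or the gripper's body presses on something with over 40 N, if the wrist force passes 120 N, or if a joint passes its speed limit or range.

### The arm

A 7-joint arm with a two-finger parallel gripper is mounted at the origin on the work surface. World frame = base frame: x ahead of the robot, y to its left, z up, the work surface at z = 0. Lengths are in m, angles in rad, forces in N, time in s.
With the tool pointing down it reaches from about 0.425 to 0.875 m from the base axis. Payload 8.4 kg.
Tool frame: the origin (TCP) lies at the very end of the fingers, on their centre line; the grasp point (between the pads) lies r.grip_depth behind it (r.grip_depth is the distance from the TCP to the grasp point, in m); x points along the fingers, y is the direction in which the jaws open and shut, and the axes are right-handed (so a half turn about x gives the same grasp; the last joint's range is limited). The gripper opens to 85 mm and grips with 20 to 120 N. Pads are 22 mm wide; open, the fingers measure 114 mm over their backs; the gripper's body (76 mm by 85 mm) begins 54 mm behind the grasp point. The pads swing forward as they close: fully open they stand 13 mm farther back than shut.
Start: joints at [-1.221, 0.333, 0.04, 1.465, -0.013, 1.343, -0.059], TCP at [0.282, 0.586, 0.231] pointing down, gripper open.
Joint ranges: [-2.58, 2.58], [-0.38, 2.09], [-1.3, 1.39], [0.25, 2.4], [-1.5, 4.64], [0.08, 2.09], [-2.65, 2.65]. Speed limits (rad/s): [2.22, 2.22, 2.79, 2.79, 3.14, 3.14, 3.14].

### API

Orientations are given as a unit quaternion [w, x, y, z].
In Python, from station import r gives the robot as it stands.
- The arm moves only by the tool play_rows, never from a script. Its argument "deltas" is a list that holds one entry, the list of rows, each a list of 5 numbers: the opening, from 0 (shut) to 1 (fully open), then the shift along the tool's x, y, z in m, then the turn about the tool's x in rad. A call has 1 to 8 rows; each row shifts and turns the commanded pose from where the row before left it, along the tool's axes as they then stand; what a row does not reach is not made up. A row lasts 1/12 s, in which the tool goes at most 41.7 mm and 7.16 degrees, less where a joint would pass 70% of its speed; a pose out of reach is approached as far as the arm can. A call with a gripper value outside its range is refused whole. The fingers move at their own pace and stop on an object; "newtons" is the grip in N (left out, the last holds). Time passes only in rows, so rows that do not move let the fingers close. It gives the time, the measured TCP pose, the force and the opening at its end, in the units of the state.
- r.read_state(): the state, without advancing time (a new reading comes with each control period).
- r.get_image(name): name is "side" or "top" or "wrist"; returns the picture (400x640x3 uint8, red, green, blue); there is no depth.
- r.calibration(name): a dict with "K" (3x3 intrinsics, pixels), "world_to_cam" (4x4, takes a point from world to camera coordinates); the wrist camera has in their place "hand_eye" (4x4, takes a point from camera to tool coordinates, whose origin is the TCP and whose axes are the tool frame's). Camera axes: x right, y up, looking along -z (the intrinsics and any distortion apply to the point x, -y, -z); pixel columns grow to the right and rows downward; lengths in m; the calibration is good to about 2 mm. A picture is of the moment at which its call begins: read the wrist's pose just before it. calibration takes no time and is no camera call.
- r.hand_in(): hands the job in, once; it reports no verdict.
The state is a dict: "time_s": time; "joints": joint angles; "joint_vel": joint speeds; "tau": joint torques, N m; "eef_pos": TCP position; "orientation": TCP orientation; "contact_force": force on the tool from outside, world axes, zero at the start; "wrist_torque": the same for the moment, N m; "opening": finger opening in m.
Only numpy, scipy, OpenCV 4.12 (cv2) and the standard library are available. Lean on these libraries where they do the work, as an engineer would, in place of code of your own. Each camera call takes 0.05 s, during which the arm holds its last target.

## Working session

There is one attempt and no reset: what is moved stays moved. The work goes in short steps, Python scripts to look and compute and a tool call to move; the robot and the scene stay as the last step left them, time stands still between calls to the robot, and variables do not carry over. Pictures are saved under pics/ and viewed, and the job is handed in when it is done.

Besides the shell and the picture viewer there is one more tool, called after ">>>" as name([rows], argument=value, ...), one row to a line, values as JSON. play_rows: Moves the arm, as the interface text tells. Its arguments: {"type":"object","properties":{"deltas":{"type":"array","items":{"type":"array","items":{"type":"array","items":{"type":"number"}}}},"newtons":{"type":"number"}},"required":["deltas"]}

```bash
ls; mkdir -p pics; python3 - <<'E'
from station import r
import cv2, numpy as np
s=r.read_state(); print(s); print(r.grip_depth)
for n in ["side","top","wrist"]:
    im=r.get_image(n); cv2.imwrite(f"pics/{n}0.png",im[:,:,::-1]); c=r.calibration(n); print(n,{k:np.round(v,4).tolist() if not isinstance(v,str) else v for k,v in c.items()})
E
```

```text
pics
{'time_s': 0.0, 'joints': array([-1.22122156,  0.33389817,  0.03993932,  1.4663127 , -0.013388  ,
        1.34330833, -0.05851355]), 'joint_vel': array([ 0.00109681,  0.00074016, -0.00068169,  0.00146218,  0.00102639,
        0.00230788, -0.00020653]), 'tau': array([ 1.53947469e-03, -6.58558846e+01,  1.36603050e+00, -4.05547106e+01,
        1.66086451e-02,  1.26703738e-02, -2.14928662e-05]), 'eef_pos': array([0.28187088, 0.58517397, 0.23041014]), 'orientation': array([ 0.68929255,  0.15678735,  0.68945281, -0.1579504 ]), 'contact_force': array([ 0.92714146,  0.34111132, -0.4138246 ]), 'wrist_torque': array([ 0.10073237, -0.01595817,  0.01832886]), 'opening': 0.08542615388709018}
0.0187
side {'K': [[387.3853, 0.0, 316.7722], [0.0, 387.3853, 200.3067], [0.0, 0.0, 1.0]], 'world_to_cam': [[0.8666, -0.4989, 0.0128, -0.4369], [0.36, 0.6426, 0.6764, -0.1934], [-0.3457, -0.5815, 0.7364, -0.9264], [0.0, 0.0, 0.0, 1.0]]}
top {'K': [[480.9627, 0.0, 313.5741], [0.0, 480.9627, 193.6733], [0.0, 0.0, 1.0]], 'world_to_cam': [[-0.0793, -0.9969, -0.0007, 0.0149], [0.9762, -0.0778, 0.2022, -0.4912], [-0.2016, 0.0153, 0.9793, -1.2509], [0.0, 0.0, 0.0, 1.0]]}
wrist {'K': [[285.6093, 0.0, 319.6414], [0.0, 285.6093, 201.4943], [0.0, 0.0, 1.0]], 'hand_eye': [[-0.0004, 0.2762, -0.9611, -0.1431], [1.0, -0.0012, -0.0008, 0.0003], [-0.0013, -0.9611, -0.2762, -0.0693], [0.0, 0.0, 0.0, 1.0]]}
```

View pics/top0.png

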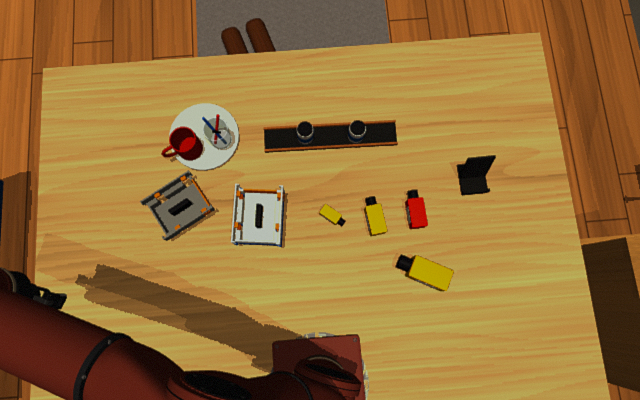

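View pics/side0.png

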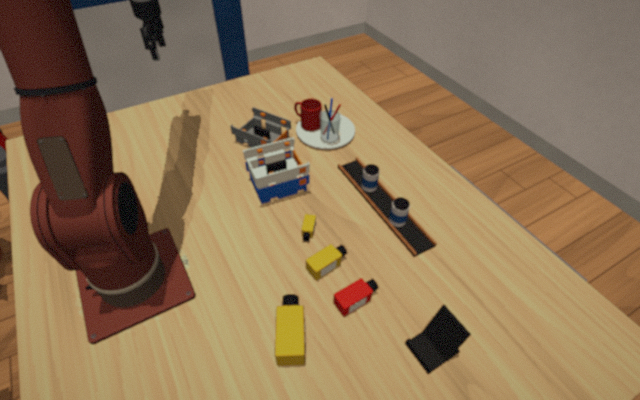

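View pics/wrist0.png

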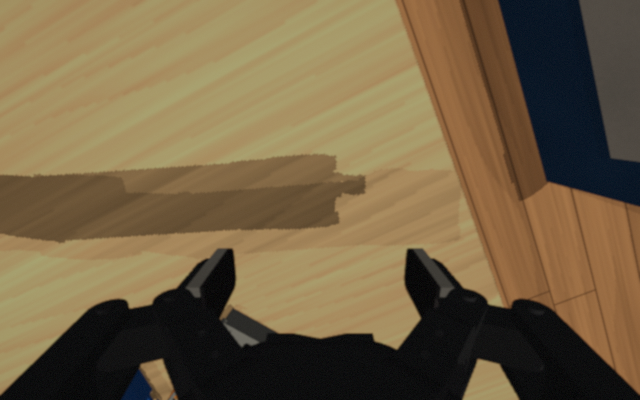

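```bash
cat > h.py <<'E'
from station import r
import cv2, numpy as np
from scipy.spatial.transform import Rotation as R
def T_tool(s):
    q=s['orientation']; T=np.eye(4); T[:3,:3]=R.from_quat([q[1],q[2],q[3],q[0]]).as_matrix(); T[:3,3]=s['eef_pos']; return T
def cam2world(n,s=None):
    c=r.calibration(n)
    if n=='wrist': return c['K'],T_tool(s)@c['hand_eye']
    return c['K'],np.linalg.inv(c['world_to_cam'])
def ray(n,uv,s=None):
    K,T=cam2world(n,s); uv=np.atleast_2d(np.asarray(uv,float))
    d=np.c_[(uv[:,0]-K[0,2])/K[0,0],-(uv[:,1]-K[1,2])/K[1,1],-np.ones(len(uv))]
    d=d@T[:3,:3].T
    return T[:3,3],d/np.linalg.norm(d,axis=1,keepdims=True)
def onz(n,uv,z,s=None):
    o,d=ray(n,uv,s); t=(z-o[2])/d[:,2]; return o+t[:,None]*d
def proj(n,P,s=None):
    K,T=cam2world(n,s); P=np.atleast_2d(P); p=(P-T[:3,3])@T[:3,:3]
    return np.c_[K[0,0]*p[:,0]/-p[:,2]+K[0,2],K[1,1]*p[:,1]/p[:,2]+K[1,2]]
def tri(rays):
    A=np.zeros((3,3));b=np.zeros(3)
    for o,d in rays:
        d=d.ravel(); M=np.eye(3)-np.outer(d,d); A+=M; b+=M@o
    X=np.linalg.solve(A,b); res=[np.linalg.norm((np.eye(3)-np.outer(d.ravel(),d.ravel()))@(X-o)) for o,d in rays]
    return X,res
def yaw(s): 
    y=T_tool(s)[:3,1]; return np.degrees(np.arctan2(y[1],y[0]))
def go(x=None,y=None,z=None,yw=None):
    s=r.read_state(); T=T_tool(s); p=s['eef_pos']; cy=yaw(s)
    t=np.array([p[0] if x is None else x,p[1] if y is None else y,p[2] if z is None else z])
    turn=0 if yw is None else (yw-cy+180)%360-180
    Rn=T[:3,:3]@R.from_rotvec([-np.radians(turn),0,0]).as_matrix()
    print('turn about x rad',round(-np.radians(turn),4),'rows>=',round(abs(turn)/7.16,2),'| then shift',np.round(Rn.T@(t-p),4),'dist',round(np.linalg.norm(t-p),4), '| shift unturned',np.round(T[:3,:3].T@(t-p),4))
def st():
    s=r.read_state(); print('t',round(s['time_s'],2),'p',np.round(s['eef_pos'],4),'yaw',round(yaw(s),2),'tilt',np.round(T_tool(s)[:3,0],4),'F',np.round(s['contact_force'],1),'op',round(s['opening'],4),'j7',round(s['joints'][6],2),'j1',round(s['joints'][0],2)); return s
def grab(n,f,crop=None,k=1):
    s=r.read_state(); im=r.get_image(n); b=np.ascontiguousarray(im[:,:,::-1]); cv2.imwrite(f'pics/{f}_raw.png',b)
    np.save(f'pics/{f}.npy',np.array([s],dtype=object))
    if crop: x0,y0,x1,y1=crop; b=b[y0:y1,x0:x1]
    if k!=1: b=cv2.resize(b,None,fx=k,fy=k,interpolation=cv2.INTER_CUBIC)
    cv2.imwrite(f'pics/{f}.png',b); return s,im
E
python3 - <<'E'
import cv2
a=cv2.imread('pics/top0.png')[160:260,130:300]; cv2.imwrite('pics/c1.png',cv2.resize(a,None,fx=4.5,fy=4.5,interpolation=cv2.INTER_CUBIC))
a=cv2.imread('pics/side0.png')[95:215,220:360]; cv2.imwrite('pics/c2.png',cv2.resize(a,None,fx=5,fy=5,interpolation=cv2.INTER_CUBIC))
E
```

```text
(no output)
```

View pics/c1.png

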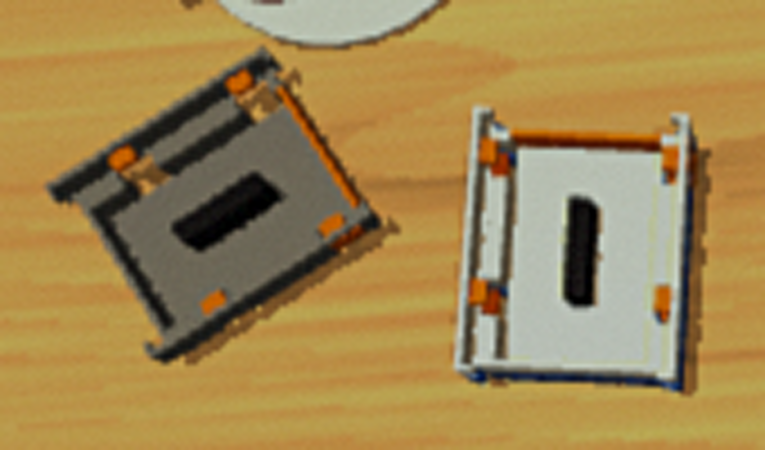

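View pics/c2.png

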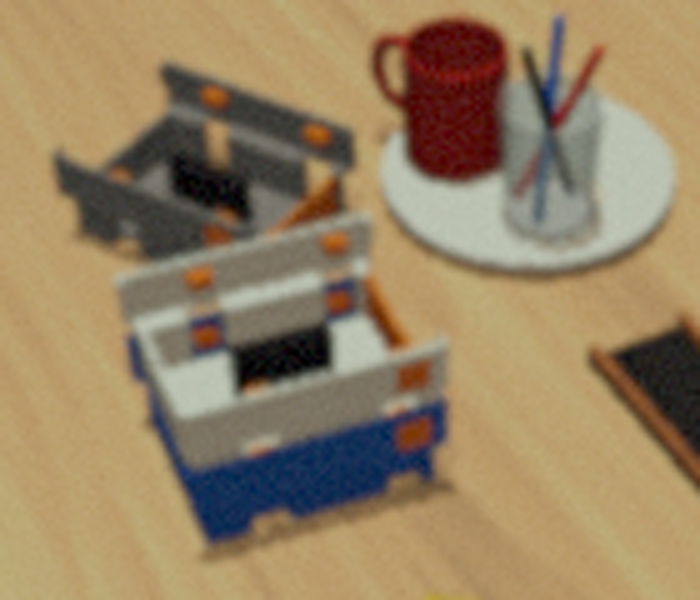

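```bash
python3 - <<'E'
from h import *
st()
print('base fin',onz('top',[180.4,206.7],.04),'white fin',onz('top',[259.3,215.6],.084))
f=lambda p:np.array(p)/4.5+[130,160]
print('base rim ends',onz('top',[f((270,55)),f((50,190)),f((378,215)),f((155,352))],.066))
print('white rim',onz('top',[f((480,110)),f((460,365)),f((682,120)),f((682,385))],.11))
for n,p in dict(yellow=(375,218),red=(417,212),ycap=(371,201),rcap=(412,194),tin1=(305,127),tin2=(357,125)).items():
    print(n,onz('top',p,.07 if 'tin' in n else .044 if 'cap' not in n else .036))
print('lane',onz('top',[(264,128),(396,121),(264,152),(396,146)],.014))
s=r.read_state()
T=T_tool(s)
for z in (0,-.05,-.1):print(proj('wrist',(T@[0.2,0,z,1])[:3],s))
E
```

```text
t 0.15 p [0.2819 0.5853 0.2306] yaw 64.29 tilt [-5.0e-04 -1.2e-03 -1.0e+00] F [0.3 0.2 0.7] op 0.0854 j7 -0.06 j1 -1.22
base fin [[0.48567185 0.3386326  0.04      ]] white fin [[0.43690906 0.12219274 0.084     ]]
base rim ends [[0.57295349 0.30366706 0.066     ]
 [0.50089341 0.43571018 0.066     ]
 [0.47047069 0.24278478 0.066     ]
 [0.39974999 0.37537293 0.066     ]]
white rim [[0.51867171 0.17334739 0.11      ]
 [0.37284393 0.19144684 0.11      ]
 [0.50356372 0.05788796 0.11      ]
 [0.35175942 0.06790236 0.11      ]]
yellow [[ 0.41240442 -0.18364381  0.044     ]]
red [[ 0.41968275 -0.29825634  0.044     ]]
ycap [[ 0.46101545 -0.1788123   0.036     ]]
rcap [[ 0.47150162 -0.29257966  0.036     ]]
tin1 [[ 0.67471336 -0.01517533  0.07      ]]
tin2 [[ 0.66912209 -0.15784461  0.07      ]]
lane [[ 0.70096398  0.10157368  0.014     ]
 [ 0.69191786 -0.27750148  0.014     ]
 [ 0.62963085  0.105751    0.014     ]
 [ 0.61753114 -0.26898651  0.014     ]]
[[319.19185995 178.48484985]]
[[319.23021501 136.58066562]]
[[319.27186686  91.0746265 ]]
```

```bash
python3 - <<'E'
from h import *
go(.486,.339,.28,28.5)
E
```

```text
turn about x rad 0.6246 rows>= 5.0 | then shift [-0.0492  0.0618  0.3139] dist 0.3237 | shift unturned [-0.0492 -0.1334  0.2908]
```

>>> play_rows([
  [[0.42,-0.01,0,0,0.104],[0.42,-0.01,0,0,0.104],[0.42,-0.01,0,0,0.104],[0.42,-0.01,0,0,0.104],[0.42,-0.01,0,0,0.104],[0.42,0,0,0,0.104],[0.42,0,0.008,0.039,0],[0.42,0,0.008,0.039,0]],
], newtons=40)

```text
time_s: 0.82
eef_pos: [0.3314, 0.5257, 0.2805]
orientation: [0.608, 0.36, 0.609, -0.36]
contact_force: [1.5, 0.2, -0.4]
opening: 0.0357
```

>>> play_rows([
  [[0.42,0,0.008,0.039,0],[0.42,0,0.008,0.039,0],[0.42,0,0.008,0.039,0],[0.42,0,0.008,0.039,0],[0.42,0,0.008,0.039,0],[0.42,0,0.006,0.039,0],[0.42,0,0,0,0],[0.42,0,0,0,0]],
])

```text
time_s: 1.48
eef_pos: [0.4873, 0.3383, 0.2813]
orientation: [0.607, 0.363, 0.607, -0.363]
contact_force: [0.2, 1.0, 0.3]
opening: 0.0358
```

```bash
python3 - <<'E'
from h import *
st(); grab('wrist','w1')
E
```

```text
t 1.48 p [0.4873 0.3383 0.2813] yaw 28.21 tilt [ 3.e-04 -6.e-04 -1.e+00] F [0.2 1.  0.3] op 0.0358 j7 -0.14 j1 -0.94
```

View pics/w1.png

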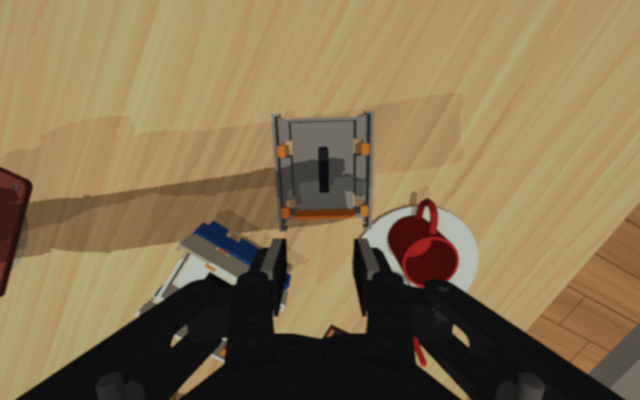

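```bash
python3 - <<'E'
import cv2
a=cv2.imread('pics/w1.png')[100:240,255:395]; cv2.imwrite('pics/w1c.png',cv2.resize(a,(560,560),interpolation=cv2.INTER_CUBIC))
E
```

```text
(no output)
```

View pics/w1c.png

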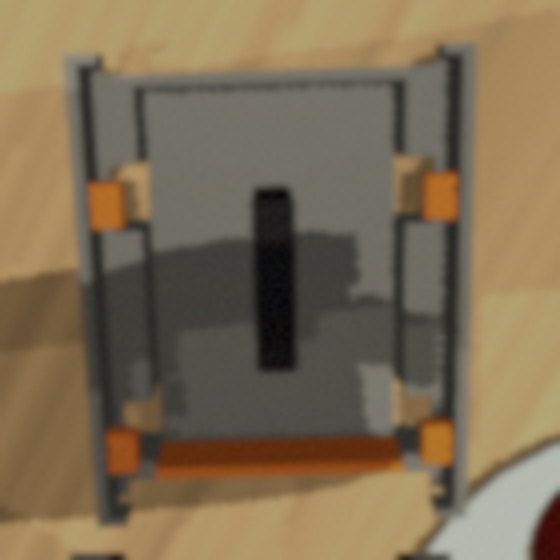

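```bash
cat >> h.py <<'E'
def blobs(im,lo,hi,roi,amin=8):
    x0,y0,x1,y1=roi; h=cv2.cvtColor(np.ascontiguousarray(im[y0:y1,x0:x1]),cv2.COLOR_RGB2HSV)
    m=cv2.inRange(h,np.array(lo),np.array(hi)); n,l,stt,c=cv2.connectedComponentsWithStats(m)
    return [(np.round(c[i]+[x0,y0],2),stt[i,4],stt[i,:4]+[x0,y0,0,0]) for i in range(1,n) if stt[i,4]>=amin]
E
python3 - <<'E'
from h import *
w=cv2.imread('pics/w1_raw.png')[:,:,::-1]; t=cv2.imread('pics/top0.png')[:,:,::-1]
s=np.load('pics/w1.npy',allow_pickle=True)[0]
for b in blobs(w,(6,190,150),(16,255,255),(255,100,395,240)): print('w',b[0],b[1],b[2],np.round(onz('wrist',b[0],.06,s)[0],4))
for b in blobs(t,(6,170,140),(16,255,255),(130,160,225,260),5): print('t',b[0],b[1],np.round(onz('top',b[0],.06)[0],4))
for b in blobs(w,(0,0,0),(180,255,40),(310,140,340,200)): print('fin',b[0],b[1],b[2],np.round(onz('wrist',b[0],.044,s)[0],4))
E
```

```text
w [364.86 148.64] 74 [361 144   8  11] [0.522  0.3958 0.06  ]
w [281.03 150.65] 68 [278 146   7  11] [0.4301 0.3435 0.06  ]
w [363.94 209.72] 32 [361 206   7  10] [0.5624 0.3258 0.06  ]
w [285.44 213.11] 27 [284 210   4   7] [0.4719 0.2717 0.06  ]
t [182.95 178.35] 20 [0.559  0.3246 0.06  ]
t [200.09 192.62] 45 [0.5159 0.2797 0.06  ]
t [156.86 195.05] 21 [0.5185 0.3955 0.06  ]
t [203.06 209.69] 16 [0.4688 0.2732 0.06  ]
t [176.81 226.94] 16 [0.4279 0.344  0.06  ]
fin [323.37 169.84] 411 [318 148  11  44] [0.4903 0.345  0.044 ]
```

```bash
python3 - <<'E'
from h import *
w=cv2.imread('pics/w1_raw.png')[:,:,::-1]
s=np.load('pics/w1.npy',allow_pickle=True)[0]
for a,b in [((364.86,148.64),(156.86,195.05)),((281.03,150.65),(176.81,226.94)),((363.94,209.72),(182.95,178.35)),((285.44,213.11),(203.06,209.69))]:
    print(tri([ray('wrist',a,s),ray('top',b)]))
go(.440,.125,.31,-95)
E
```

```text
(array([0.52065935, 0.39601296, 0.05806042]), [np.float64(0.0017195182655928996), np.float64(0.0017195182655929317)])
(array([0.42906925, 0.34382386, 0.05898532]), [np.float64(0.0010840945241272525), np.float64(0.001084094524127116)])
(array([0.56122302, 0.32533586, 0.05804761]), [np.float64(0.0016373819571863866), np.float64(0.0016373819571862981)])
(array([0.47022049, 0.27260397, 0.0612373 ]), [np.float64(0.0017148054107331387), np.float64(0.0017148054107329514)])
turn about x rad 2.1542 rows>= 17.24 | then shift [-0.0288  0.2187  0.0268] dist 0.2222 | shift unturned [-0.0288 -0.1429  0.1678]
```

>>> play_rows([
  [[0.42,-0.005,-0.024,0.028,0],[0.42,-0.005,-0.024,0.028,0],[0.42,-0.005,-0.024,0.028,0],[0.42,-0.005,-0.024,0.028,0],[0.42,-0.005,-0.024,0.028,0],[0.42,-0.005,-0.024,0.028,0],[0.42,0,0,0,0.12],[0.42,0,0,0,0.12]],
])

```text
time_s: 2.2
eef_pos: [0.4388, 0.1243, 0.3122]
orientation: [0.559, 0.434, 0.559, -0.432]
contact_force: [-0.1, 0.0, -0.1]
opening: 0.0359
```

>>> play_rows([
  [[0.42,0,0,0,0.12],[0.42,0,0,0,0.12],[0.42,0,0,0,0.12],[0.42,0,0,0,0.12],[0.42,0,0,0,0.12],[0.42,0,0,0,0.12],[0.42,0,0,0,0.12],[0.42,0,0,0,0.12]],
])

```text
time_s: 2.87
eef_pos: [0.4386, 0.1265, 0.3113]
orientation: [-0.297, -0.642, -0.297, 0.642]
contact_force: [0.6, 0.5, 0.2]
opening: 0.0357
```

>>> play_rows([
  [[0.42,0,0,0,0.12],[0.42,0,0,0,0.12],[0.42,0,0,0,0.12],[0.42,0,0,0,0.12],[0.42,0,0,0,0.12],[0.42,0,0,0,0.12],[0.42,0,0,0,0.12],[0.42,0,0,0,0.12]],
])

```text
time_s: 3.53
eef_pos: [0.4387, 0.1264, 0.3113]
orientation: [0.033, -0.706, 0.033, 0.706]
contact_force: [-1.4, 0.5, 0.4]
opening: 0.0358
```

```bash
python3 - <<'E'
from h import *
st(); s,w=grab('wrist','w2')
a=cv2.imread('pics/w2.png')[90:250,220:420]; cv2.imwrite('pics/w2c.png',cv2.resize(a,None,fx=3.7,fy=3.7,interpolation=cv2.INTER_CUBIC))
E
```

```text
t 3.53 p [0.4387 0.1264 0.3113] yaw -95.39 tilt [-2.e-04 -0.e+00 -1.e+00] F [-1.4  0.5  0.4] op 0.0358 j7 -2.07 j1 -0.67
```

View pics/w2.png

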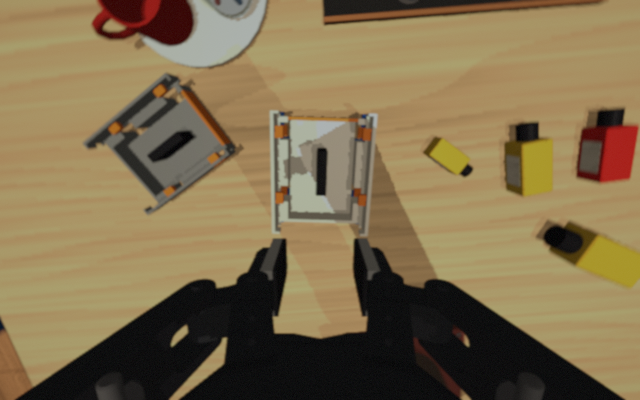

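View pics/w2c.png

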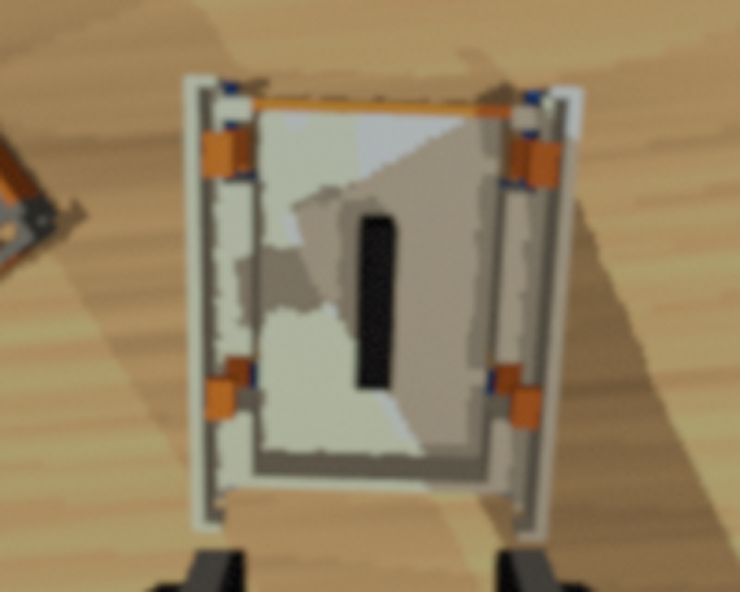

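```bash
python3 - <<'E'
from h import *
s=np.load('pics/w2.npy',allow_pickle=True)[0]
f=lambda p:np.array(p)/3.7+[220,90]
L=onz('wrist',[f(p) for p in [(218,155),(545,164),(220,398),(526,408)]],.104,s); print(L.round(4))
fc=onz('wrist',[f((377,217)),f((375,385))],.088,s); print('fin ends',fc.round(4))
m1=L[:2].mean(0);m2=L[2:].mean(0);d=m1-m2;print(np.hypot(*d[:2]),np.degrees(np.arctan2(d[1],d[0])),[np.degrees(np.arctan2(v[1],v[0])) for v in (L[0]-L[1],L[2]-L[3])])
u=d/np.linalg.norm(d);print('center',m1-.052*u,m2+.03*u)
t=cv2.imread('pics/top0.png')[:,:,::-1]
for b in blobs(t,(6,170,140),(16,255,255),(225,175,295,255),5): print('t',b[0],b[1],np.round(onz('top',b[0],.104)[0],4))
tf=np.array([(582,198),(582,303)])/4.5+[130,160]
for i in range(2): print(tri([ray('wrist',f([(377,217),(375,385)][i]),s),ray('top',tf[i])]))
E
```

```text
[[0.4995 0.1697 0.104 ]
 [0.4869 0.0648 0.104 ]
 [0.4188 0.1797 0.104 ]
 [0.4055 0.0752 0.104 ]]
fin ends [[0.4735 0.1204 0.088 ]
 [0.4143 0.1265 0.088 ]]
0.08162829628120598 -7.168398408915869 [np.float64(83.15160771584884), np.float64(82.75027963797662)]
center [0.44156697 0.12374124 0.104     ] [0.44193577 0.12369486 0.104     ]
t [259.15 189.67] 27 [0.5016 0.1167 0.104 ]
t [275.2 189.6] 5 [0.4985 0.0752 0.104 ]
t [238. 193.] 15 [0.4971 0.1718 0.104 ]
t [278.73 194.67] 15 [0.4843 0.0669 0.104 ]
t [240.67 196.83] 6 [0.4864 0.1654 0.104 ]
t [236.25 224.96] 24 [0.414  0.1803 0.104 ]
t [277.   226.41] 17 [0.4021 0.0766 0.104 ]
(array([0.47114532, 0.12127028, 0.06711642]), [np.float64(0.0008335623286591347), np.float64(0.0008335623286591226)])
(array([0.40864786, 0.12634969, 0.06557892]), [np.float64(0.000611194590438993), np.float64(0.0006111945904390006)])
```

```bash
python3 - <<'E'
from h import *
go(.4418,.1237,.056,-97.1)
E
```

```text
turn about x rad 0.0207 rows>= 0.17 | then shift [ 0.2552  0.0023 -0.0035] dist 0.2553 | shift unturned [ 0.2552  0.0024 -0.0035]
```

>>> play_rows([
  [[0.42,0.025,0.0023,-0.0035,0.0207],[0.42,0.035,0,0,0],[0.42,0.035,0,0,0],[0.42,0.035,0,0,0],[0.42,0.03,0,0,0],[0.42,0.02,0,0,0],[0.42,0.01,0,0,0],[0.42,0,0,0,0]],
])

```text
time_s: 4.25
eef_pos: [0.441, 0.1226, 0.1195]
orientation: [0.038, -0.705, 0.039, 0.707]
contact_force: [0.5, -0.5, -0.5]
opening: 0.0359
```

```bash
python3 - <<'E'
from h import *
st();go(.4418,.1237,.056,-97.1); grab('wrist','w3')
E
```

```text
t 4.25 p [0.441  0.1226 0.1195] yaw -96.2 tilt [-0.0033 -0.0017 -1.    ] F [ 0.5 -0.5 -0.5] op 0.0359 j7 -2.04 j1 -0.66
turn about x rad 0.0157 rows>= 0.13 | then shift [ 0.0635 -0.0013 -0.0009] dist 0.0635 | shift unturned [ 0.0635 -0.0013 -0.0009]
```

View pics/w3.png

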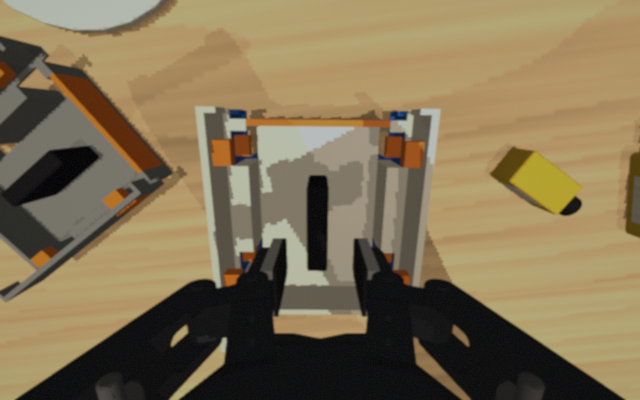

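>>> play_rows([
  [[0.42,0.01,-0.0013,-0.0009,0.0157],[0.42,0.015,0,0,0],[0.42,0.015,0,0,0],[0.42,0.013,0,0,0],[0.42,0.01,0,0,0],[0.42,0,0,0,0],[0.42,0,0,0,0],[0.42,0,0,0,0]],
])

```text
time_s: 4.97
eef_pos: [0.4443, 0.1236, 0.0592]
orientation: [-0.045, 0.706, -0.045, -0.705]
contact_force: [0.9, 0.8, 0.2]
opening: 0.036
```

>>> play_rows([
  [[0,0,0,0,0],[0,0,0,0,0],[0,0,0,0,0],[0,0,0,0,0],[0,0,0,0,0],[0,0,0,0,0]],
], newtons=60)

```text
time_s: 5.47
eef_pos: [0.4443, 0.1238, 0.0593]
orientation: [-0.045, 0.706, -0.045, -0.705]
contact_force: [-0.9, 0.7, 6.7]
opening: 0.013
```

```bash
python3 - <<'E'
from h import *
st()
E
```

```text
t 5.47 p [0.4443 0.1238 0.0593] yaw -97.31 tilt [ 1.5e-03  9.0e-04 -1.0e+00] F [-0.9  0.7  6.7] op 0.013 j7 -2.02 j1 -0.65
```

>>> play_rows([
  [[0,-0.004,0,0,0],[0,-0.008,0,0,0],[0,-0.008,0,0,0],[0,-0.01,0,0,0],[0,-0.01,0,0,0],[0,-0.012,0,0,0],[0,-0.015,0,0,0],[0,-0.02,0,0,0]],
])

```text
time_s: 6.13
eef_pos: [0.4429, 0.123, 0.146]
orientation: [0.045, -0.705, 0.045, 0.706]
contact_force: [-0.0, 0.2, -2.8]
opening: 0.0131
```

>>> play_rows([
  [[0,-0.025,0,0,0],[0,-0.025,0,0,0],[0,-0.025,0,0,0],[0,-0.02,0,0,0],[0,-0.01,0,0,0],[0,0,0,0,0]],
])

```text
time_s: 6.63
eef_pos: [0.4446, 0.1236, 0.253]
orientation: [-0.046, 0.707, -0.044, -0.704]
contact_force: [-0.3, 0.1, -2.5]
opening: 0.013
```

```bash
python3 - <<'E'
from h import *
st(); grab('side','s1',(180,0,420,230),3); grab('wrist','w4'); grab('top','t1',(130,130,330,270),4)
E
```

```text
t 6.63 p [0.4446 0.1236 0.253 ] yaw -97.32 tilt [ 0.0038  0.002  -1.    ] F [-0.3  0.1 -2.5] op 0.013 j7 -2.09 j1 -0.67
```

View pics/s1.png

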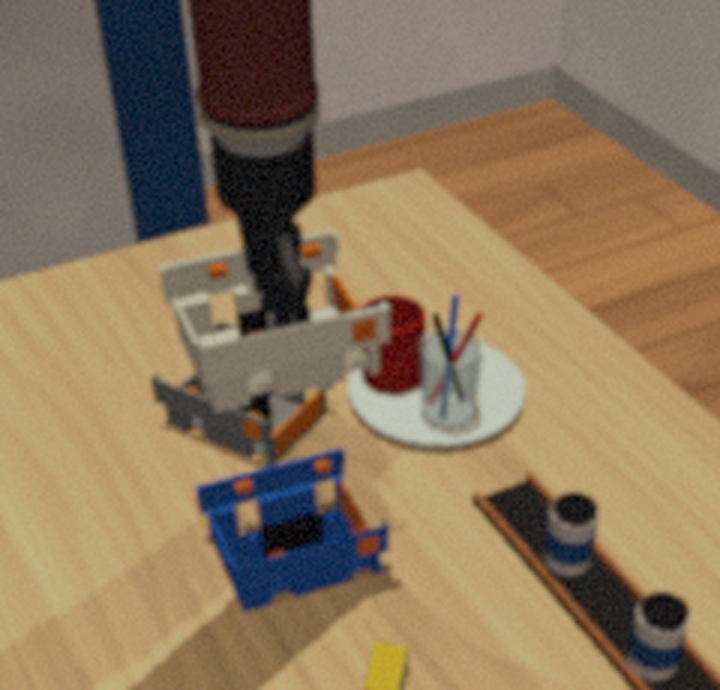

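View pics/w4.png

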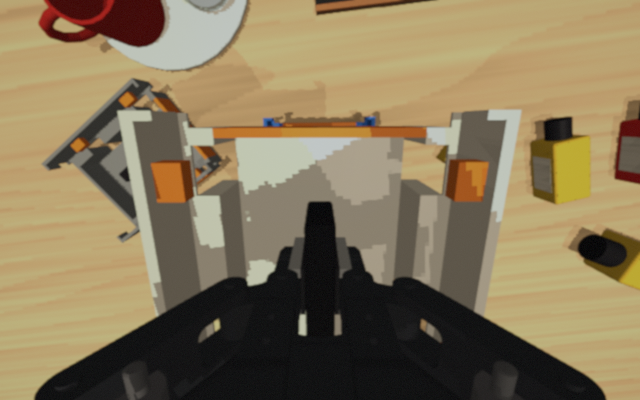

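```bash
python3 - <<'E'
from h import *
s=np.load('pics/w4.npy',allow_pickle=True)[0]; T=T_tool(s)
zb=s['eef_pos'][2]-.0153
im=cv2.imread('pics/w4_raw.png'); a=im[100:220,100:540]; cv2.imwrite('pics/w4c.png',cv2.resize(a,None,fx=1.8,fy=1.8,interpolation=cv2.INTER_CUBIC))
P=onz('wrist',[(215,127.5),(427,125.5)],zb+.036,s)  # outer top edge, x=.072?
print('endwall rel tool',(np.linalg.inv(T)@np.c_[P,[1,1]].T).T.round(4))
for b in blobs(im[:,:,::-1],(5,150,90),(18,255,255),(100,100,540,220),30): print(b)
go(.4898,.3459,.27,30)
E
```

```text
endwall rel tool [[-0.0206 -0.0436 -0.0677  1.    ]
 [-0.0206  0.0444 -0.0687  1.    ]]
(array([126.92, 102.31]), np.int32(89), array([118, 100,  19,   7]))
(array([165.81, 105.22]), np.int32(185), array([154, 100,  25,  12]))
(array([319.21, 130.4 ]), np.int32(2385), array([213, 122, 213,  16]))
(array([205.05, 151.34]), np.int32(138), array([195, 146,  20,  13]))
(array([172.04, 180.78]), np.int32(1543), array([151, 160,  42,  43]))
(array([466.52, 180.04]), np.int32(1538), array([446, 160,  42,  42]))
(array([197.29, 171.94]), np.int32(34), array([195, 169,   6,   8]))
(array([203.87, 178.13]), np.int32(30), array([198, 173,  13,  11]))
turn about x rad -2.222 rows>= 17.78 | then shift [-0.0211  0.1519 -0.1695] dist 0.2286 | shift unturned [-0.0211 -0.2269 -0.0181]
```

View pics/w4c.png

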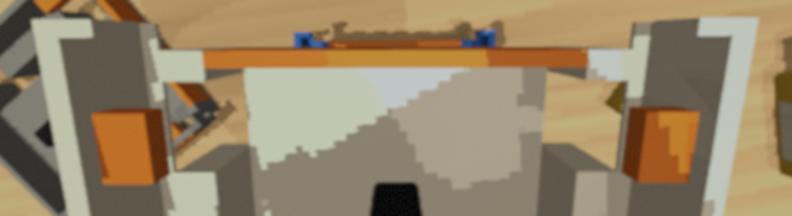

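```bash
python3 - <<'E'
from h import *
s=np.load('pics/w4.npy',allow_pickle=True)[0]; T=T_tool(s)
zb=s['eef_pos'][2]-.0153
P=onz('wrist',[(167.5,181.5),(471.5,181)],zb+.06,s)
print((np.linalg.inv(T)@np.c_[P,[1,1]].T).T.round(4))
E
```

```text
[[-0.0446 -0.0536 -0.05    1.    ]
 [-0.0447  0.0533 -0.0503  1.    ]]
```

>>> play_rows([
  [[0,-0.01,0,0,-0.08],[0,-0.01,0,0,-0.12],[0,0,0,0,-0.12],[0,0,0,0,-0.12],[0,0,0,0,-0.12],[0,0,0,0,-0.12],[0,0,0,0,-0.12],[0,0,0,0,-0.12]],
])

```text
time_s: 7.45
eef_pos: [0.4428, 0.123, 0.2686]
orientation: [-0.275, -0.65, -0.275, 0.653]
contact_force: [-0.7, 0.9, -3.0]
opening: 0.0131
```

>>> play_rows([
  [[0,0,0,0,-0.12],[0,0,0,0,-0.12],[0,0,0,0,-0.12],[0,0,0,0,-0.12],[0,0,0,0,-0.12],[0,0,0,0,-0.12],[0,0,0,0,-0.12],[0,0,0,0,-0.12]],
])

```text
time_s: 8.12
eef_pos: [0.4428, 0.123, 0.2686]
orientation: [0.544, 0.45, 0.545, -0.452]
contact_force: [-0.6, 0.1, -2.5]
opening: 0.0131
```

>>> play_rows([
  [[0,0,0,0,-0.12],[0,0,0,0,-0.1],[0,0,0,0,0]],
])

```text
time_s: 8.37
eef_pos: [0.4429, 0.123, 0.2687]
orientation: [0.59, 0.388, 0.591, -0.39]
contact_force: [-0.4, 0.1, -3.3]
opening: 0.013
```

```bash
python3 - <<'E'
from h import *
st(); go(.4898,.3459,.25,30)
E
```

```text
t 8.37 p [0.4429 0.123  0.2687] yaw 23.28 tilt [-0.0023 -0.0015 -1.    ] F [-0.4  0.1 -3.3] op 0.013 j7 0.0 j1 -0.78
turn about x rad -0.1173 rows>= 0.94 | then shift [ 0.0183  0.1521 -0.1696] dist 0.2285 | shift unturned [ 0.0183  0.1312 -0.1862]
```

>>> play_rows([
  [[0,0,0,0,-0.117],[0,0,0,0,0],[0,0,0.015,-0.017,0],[0,0,0.027,-0.031,0],[0,0,0.028,-0.031,0],[0,0,0.028,-0.031,0],[0,0,0.028,-0.031,0],[0,0,0.02,-0.022,0]],
])

```text
time_s: 9.03
eef_pos: [0.4887, 0.3409, 0.2688]
orientation: [0.61, 0.356, 0.611, -0.357]
contact_force: [-0.3, -0.6, -1.9]
opening: 0.0132
```

>>> play_rows([
  [[0,0.01,0.006,-0.006,0],[0,0.01,0,0,0],[0,0,0,0,0],[0,0,0,0,0]],
])

```text
time_s: 9.37
eef_pos: [0.4916, 0.3431, 0.2492]
orientation: [0.611, 0.355, 0.611, -0.357]
contact_force: [-0.8, -0.9, -2.9]
opening: 0.0131
```

```bash
python3 - <<'E'
from h import *
st(); go(.490,.3454,.14,30)
E
```

```text
t 9.37 p [0.4916 0.3431 0.2492] yaw 29.48 tilt [-0.0017 -0.0023 -1.    ] F [-0.8 -0.9 -2.9] op 0.0131 j7 -0.12 j1 -0.92
turn about x rad -0.0091 rows>= 0.07 | then shift [ 1.091e-01  1.000e-04 -2.900e-03] dist 0.1092 | shift unturned [ 0.1091  0.     -0.0029]
```

>>> play_rows([
  [[0,0.02,0,-0.0029,-0.009],[0,0.03,0,0,0],[0,0.03,0,0,0],[0,0.02,0,0,0],[0,0.009,0,0,0],[0,0,0,0,0],[0,0,0,0,0]],
])

```text
time_s: 9.95
eef_pos: [0.4909, 0.3471, 0.1426]
orientation: [0.613, 0.353, 0.613, -0.353]
contact_force: [0.8, 0.0, -2.1]
opening: 0.0131
```

```bash
python3 - <<'E'
from h import *
st(); go(.490,.3454,.095,30); grab('side','s2',(200,50,380,200),4);grab('wrist','w5')
E
```

```text
t 9.95 p [0.4909 0.3471 0.1426] yaw 30.12 tilt [ 9.e-04  6.e-04 -1.e+00] F [ 0.8  0.  -2.1] op 0.0131 j7 -0.09 j1 -0.91
turn about x rad 0.0022 rows>= 0.02 | then shift [ 0.0476 -0.0017  0.001 ] dist 0.0476 | shift unturned [ 0.0476 -0.0017  0.001 ]
```

View pics/s2.png

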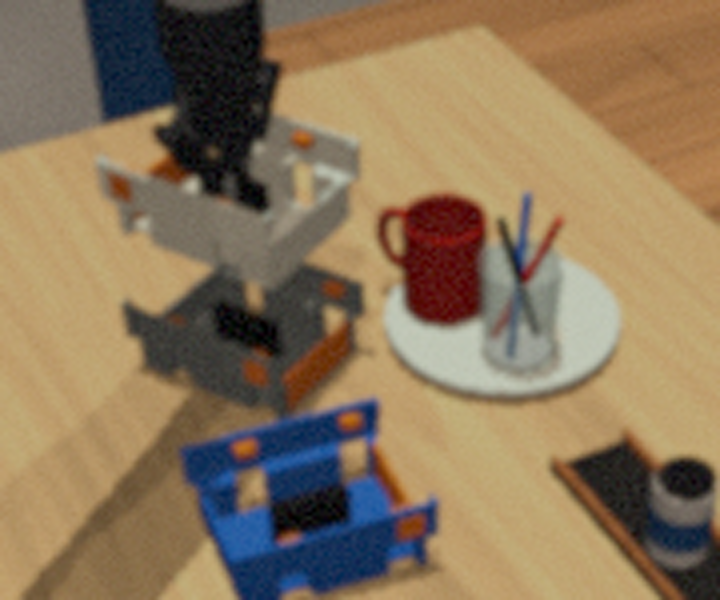

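View pics/w5.png

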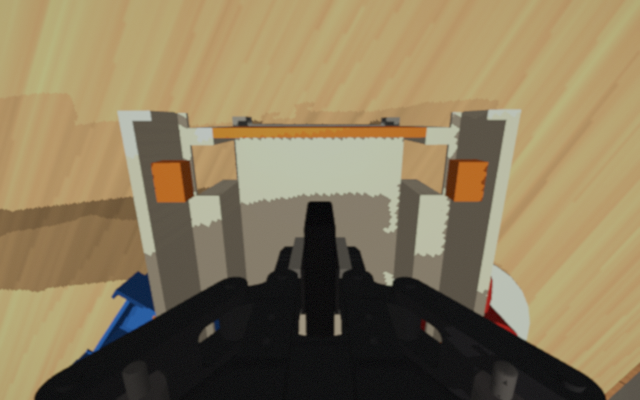

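>>> play_rows([
  [[0,0.01,-0.0017,0.001,0],[0,0.015,0,0,0],[0,0.015,0,0,0],[0,0.01,0,0,0],[0,0.006,0,0,0],[0,0,0,0,0],[0,0,0,0,0]],
])

```text
time_s: 10.63
eef_pos: [0.4895, 0.346, 0.0856]
orientation: [0.613, 0.352, 0.613, -0.352]
contact_force: [0.5, -0.1, -2.4]
opening: 0.0131
```

```bash
python3 - <<'E'
from h import *
st(); go(.490,.3454,.0755,30); 
E
```

```text
t 10.63 p [0.4895 0.346  0.0856] yaw 30.22 tilt [ 2.e-04  0.e+00 -1.e+00] F [ 0.5 -0.1 -2.4] op 0.0131 j7 -0.08 j1 -0.9
turn about x rad 0.0039 rows>= 0.03 | then shift [0.0101 0.0001 0.0007] dist 0.0101 | shift unturned [0.0101 0.0001 0.0007]
```

>>> play_rows([
  [[0,0.003,0,0.0007,0.004],[0,0.003,0,0,0],[0,0.002,0,0,0],[0,0.002,0,0,0],[0,0,0,0,0],[0,0,0,0,0]],
])

```text
time_s: 11.13
eef_pos: [0.4898, 0.3453, 0.0754]
orientation: [0.612, 0.354, 0.612, -0.353]
contact_force: [-0.5, 0.9, -1.3]
opening: 0.0131
```

>>> play_rows([
  [[0,0.0015,0,0,0],[0,0,0,0,0],[0,0,0,0,0],[0.2,0,0,0,0],[0.42,0,0,0,0],[0.42,0,0,0,0],[0.42,0,0,0,0],[0.42,0,0,0,0]],
])

```text
time_s: 11.8
eef_pos: [0.4897, 0.3453, 0.0737]
orientation: [0.612, 0.354, 0.612, -0.354]
contact_force: [-0.7, -0.1, -0.2]
opening: 0.036
```

>>> play_rows([
  [[0.42,-0.02,0,0,0],[0.42,-0.03,0,0,0],[0.42,-0.04,0,0,0],[0.42,-0.04,0,0,0],[0.42,-0.04,0,0,0],[0.42,-0.03,0,0,0],[0.42,-0.02,0,0,0],[0.42,0,0,0,0]],
])

```text
time_s: 12.47
eef_pos: [0.4912, 0.3463, 0.2991]
orientation: [0.613, 0.356, 0.612, -0.351]
contact_force: [-0.9, -0.2, 0.5]
opening: 0.0357
```

```bash
python3 - <<'E'
from h import *
st(); grab('side','s3',(200,70,380,220),4);grab('wrist','w6',(220,80,420,260),3.5)
E
```

```text
t 12.47 p [0.4912 0.3463 0.2991] yaw 29.99 tilt [ 0.0056  0.0052 -1.    ] F [-0.9 -0.2  0.5] op 0.0357 j7 -0.12 j1 -0.93
```

View pics/s3.png

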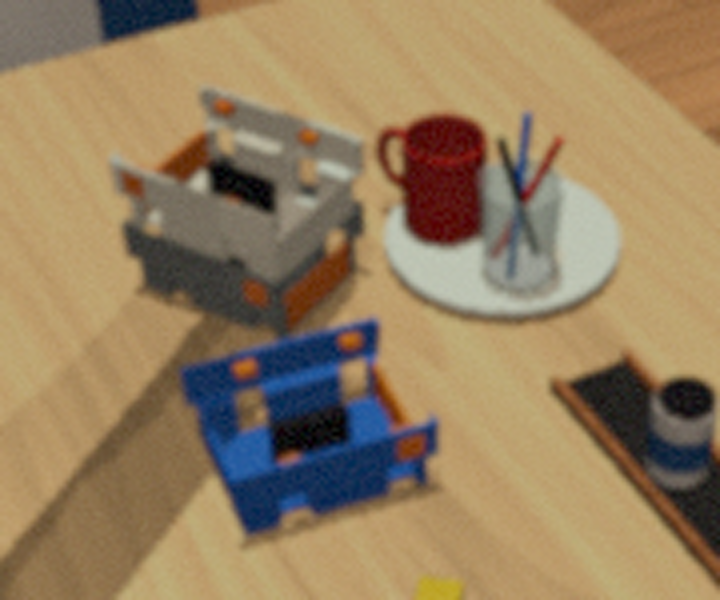

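View pics/w6.png

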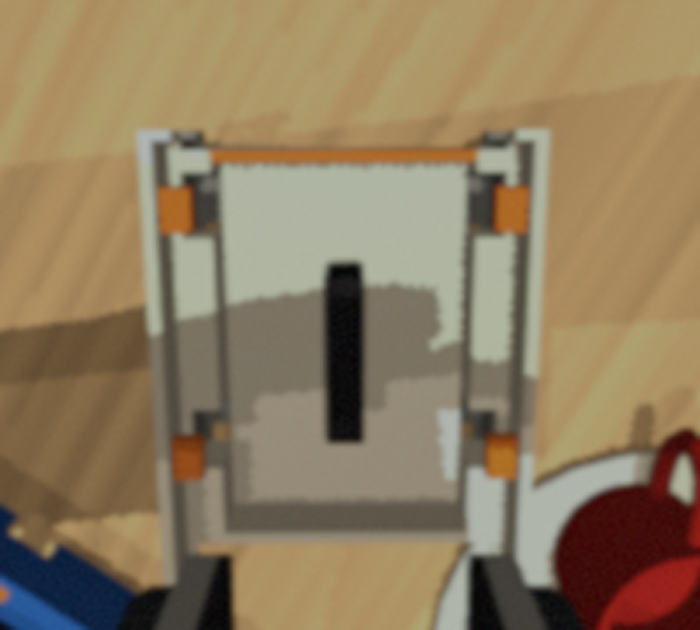

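```bash
cat >> h.py <<'E'
def lugpose(px,z,s):
    # px order: (x=52,+-y),(x=52),(x=-30),(x=-30)
    L=onz('wrist',px,z,s); m1=L[:2].mean(0);m2=L[2:].mean(0);d=m1-m2
    u=d/np.linalg.norm(d); c=np.array([m1-.052*u,m2+.03*u])
    ang=[np.degrees(np.arctan2(*v[1::-1])) for v in (d,)]
    cr=[np.degrees(np.arctan2(v[1],v[0])) for v in (L[0]-L[1],L[2]-L[3])]
    print('len',np.linalg.norm(d),'x-yaw',np.round(ang,2),'cross',np.round(cr,2),'c',c[:,:2].round(4)); return c.mean(0)
E
python3 - <<'E'
from h import *
s=np.load('pics/w6.npy',allow_pickle=True)[0]
f=lambda p:np.array(p)/3.5+[220,80]
# white orange end is at image top -> lugs at top are x=52
lugpose([f(p) for p in [(176,209),(511,210),(187,457),(501,457)]],.12,s)
go(.442,.124,.31,83)
E
```

```text
len 0.08135408508332305 x-yaw [120.1] cross [-150.12 -150.02] c [[0.4925 0.3428]
 [0.4922 0.3434]]
turn about x rad -0.9251 rows>= 7.4 | then shift [-0.016  -0.2256 -0.0206] dist 0.2271 | shift unturned [-0.016  -0.1522  0.1678]
```

>>> play_rows([
  [[0.42,-0.003,-0.025,0.028,0],[0.42,-0.003,-0.025,0.028,0],[0.42,-0.003,-0.025,0.028,0],[0.42,-0.003,-0.025,0.028,0],[0.42,-0.003,-0.025,0.028,0],[0.42,-0.003,-0.027,0.028,0],[0.42,0,0,0,-0.116],[0.42,0,0,0,-0.116]],
])

```text
time_s: 13.23
eef_pos: [0.4415, 0.1213, 0.311]
orientation: [0.649, 0.28, 0.65, -0.28]
contact_force: [-0.5, 0.5, 1.0]
opening: 0.0358
```

>>> play_rows([
  [[0.42,0,0,0,-0.116],[0.42,0,0,0,-0.116],[0.42,0,0,0,-0.116],[0.42,0,0,0,-0.116],[0.42,0,0,0,-0.116],[0.42,0,0,0,-0.116],[0.42,0,0,0,0],[0.42,0,0,0,0]],
])

```text
time_s: 13.9
eef_pos: [0.4416, 0.1238, 0.3107]
orientation: [0.705, 0.043, 0.706, -0.044]
contact_force: [0.6, -0.1, 0.2]
opening: 0.0359
```

```bash
python3 - <<'E'
from h import *
st(); grab('wrist','w7',(220,80,420,260),3.5)
E
```

```text
t 13.9 p [0.4416 0.1238 0.3107] yaw 82.98 tilt [-0.0016 -0.0011 -1.    ] F [ 0.6 -0.1  0.2] op 0.0359 j7 1.03 j1 -0.86
```

View pics/w7.png

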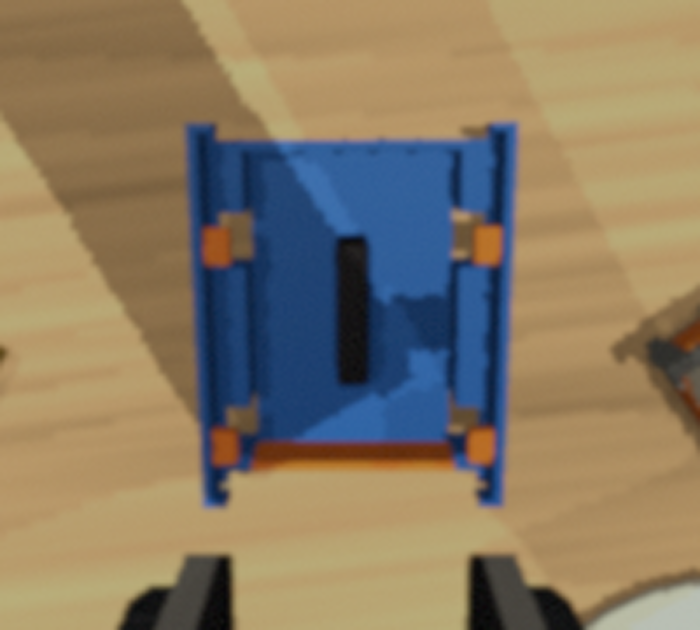

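```bash
python3 - <<'E'
from h import *
s=np.load('pics/w7.npy',allow_pickle=True)[0]
f=lambda p:np.array(p)/3.5+[220,80]
c=lugpose([f(p) for p in [(481,446),(224,447),(488,244),(216,245)]],.06,s)
print(onz('wrist',[f((352,245)),f((353,380))],.044,s).round(4))
go(c[0],c[1],.075,82.6); go(c[0],c[1],.012,82.6)
E
```

```text
len 0.08237414079392091 x-yaw [-6.75] cross [83.3  83.26] c [[0.4424 0.1251]
 [0.442  0.1251]]
[[0.4141 0.1285 0.044 ]
 [0.4699 0.1221 0.044 ]]
turn about x rad 0.006 rows>= 0.05 | then shift [0.2359 0.0016 0.0007] dist 0.2359 | shift unturned [0.2359 0.0016 0.0007]
turn about x rad 0.006 rows>= 0.05 | then shift [0.2989 0.0017 0.0007] dist 0.2989 | shift unturned [0.2989 0.0017 0.0008]
```

>>> play_rows([
  [[0.42,0.025,0.0016,0.0007,-0.004],[0.42,0.035,0,0,0],[0.42,0.039,0,0,0],[0.42,0.039,0,0,0],[0.42,0.039,0,0,0],[0.42,0.035,0,0,0],[0.42,0.024,0,0,0],[0.42,0,0,0,0]],
])

```text
time_s: 14.62
eef_pos: [0.4395, 0.1238, 0.0712]
orientation: [0.703, 0.04, 0.708, -0.044]
contact_force: [-1.0, 0.0, 0.3]
opening: 0.0363
```

```bash
python3 - <<'E'
from h import *
st(); go(.4422,.1251,.0145,83.2)
E
```

```text
t 14.62 p [0.4395 0.1238 0.0712] yaw 83.22 tilt [-0.0071 -0.0045 -1.    ] F [-1.   0.   0.3] op 0.0363 j7 1.14 j1 -0.83
turn about x rad 0.0003 rows>= 0.0 | then shift [0.0566 0.0019 0.0029] dist 0.0567 | shift unturned [0.0566 0.0019 0.0029]
```

>>> play_rows([
  [[0.42,0.01,0,0,0],[0.42,0.015,0,0,0],[0.42,0.015,0,0,0],[0.42,0.01,0,0,0],[0.42,0.005,0,0,0],[0.42,0,0,0,0],[0.42,0,0,0,0],[0.42,0,0,0,0]],
])

```text
time_s: 15.28
eef_pos: [0.4436, 0.1256, 0.0217]
orientation: [0.706, 0.041, 0.706, -0.041]
contact_force: [0.1, 0.1, 0.1]
opening: 0.036
```

```bash
python3 - <<'E'
from h import *
st(); go(.4422,.1251,.0145,83.2)
E
```

```text
t 15.28 p [0.4436 0.1256 0.0217] yaw 83.38 tilt [ 1.2e-03  7.0e-04 -1.0e+00] F [0.1 0.1 0.1] op 0.036 j7 1.2 j1 -0.81
turn about x rad 0.0032 rows>= 0.03 | then shift [ 0.0072 -0.0007 -0.0013] dist 0.0073 | shift unturned [ 0.0072 -0.0007 -0.0013]
```

>>> play_rows([
  [[0.42,0.0065,-0.0005,-0.001,0],[0.42,0,0,0,0],[0.2,0,0,0,0],[0,0,0,0,0],[0,0,0,0,0],[0,0,0,0,0],[0,0,0,0,0],[0,0,0,0,0]],
])

```text
time_s: 15.95
eef_pos: [0.442, 0.125, 0.0145]
orientation: [0.706, 0.041, 0.706, -0.041]
contact_force: [-1.0, -0.5, 3.2]
opening: 0.0131
```

```bash
python3 - <<'E'
from h import *
st()
E
```

```text
t 15.95 p [0.442  0.125  0.0145] yaw 83.4 tilt [ 2.e-04  1.e-04 -1.e+00] F [-1.  -0.5  3.2] op 0.0131 j7 1.2 j1 -0.81
```

>>> play_rows([
  [[0,-0.01,0,0,0],[0,-0.02,0,0,0],[0,-0.03,0,0,0],[0,-0.04,0,0,0],[0,-0.04,0,0,0],[0,-0.04,0,0,0],[0,-0.04,0,0,0],[0,-0.03,0,0,0]],
])

```text
time_s: 16.62
eef_pos: [0.442, 0.1244, 0.2682]
orientation: [0.707, 0.042, 0.705, -0.04]
contact_force: [0.7, 0.3, -2.1]
opening: 0.0131
```

>>> play_rows([
  [[0,-0.02,0,0,0.05],[0,0,0,0,0.11],[0,0,0,0,0.12],[0,0,0,0,0.12],[0,0,0,0,0.12],[0,0,0,0,0.12],[0,0,0,0,0.12],[0,0,0,0,0.12]],
])

```text
time_s: 17.28
eef_pos: [0.4415, 0.1244, 0.2846]
orientation: [0.62, 0.339, 0.62, -0.34]
contact_force: [-0.9, 0.6, -2.0]
opening: 0.0129
```

```bash
python3 - <<'E'
from h import *
st(); s,w=grab('wrist','w8'); go(.491,.343,.29,30)
E
```

```text
t 17.28 p [0.4415 0.1244 0.2846] yaw 32.6 tilt [-3.e-04 -5.e-04 -1.e+00] F [-0.9  0.6 -2. ] op 0.0129 j7 0.15 j1 -0.81
turn about x rad 0.0363 rows>= 0.29 | then shift [-0.0055  0.1521 -0.1645] dist 0.2242 | shift unturned [-0.0055  0.158  -0.1589]
```

View pics/w8.png

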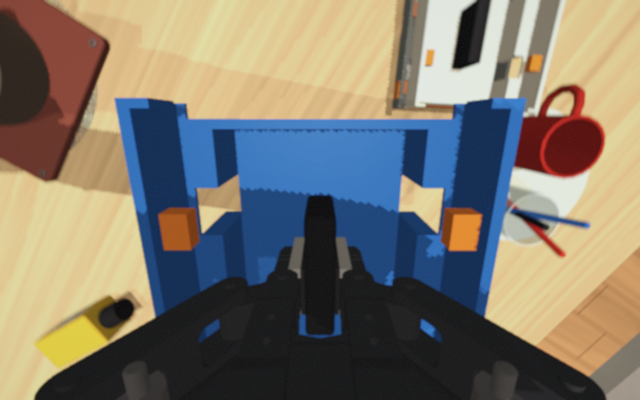

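```bash
python3 - <<'E'
from h import *
s=np.load('pics/w8.npy',allow_pickle=True)[0]; T=T_tool(s)
P=onz('wrist',[(176,230),(465,230)],s['eef_pos'][2]-.0145+.06,s)
print((np.linalg.inv(T)@np.c_[P,[1,1]].T).T.round(4))
E
```

```text
[[-0.0455 -0.0518 -0.0307  1.    ]
 [-0.0455  0.054  -0.0308  1.    ]]
```

>>> play_rows([
  [[0,-0.003,0,0,0.0363],[0,-0.003,0.01,-0.011,0],[0,0,0.025,-0.027,0],[0,0,0.028,-0.03,0],[0,0,0.028,-0.03,0],[0,0,0.028,-0.03,0],[0,0,0.022,-0.024,0],[0,0,0.011,-0.0125,0]],
])

```text
time_s: 18.0
eef_pos: [0.4865, 0.3496, 0.2893]
orientation: [0.616, 0.346, 0.617, -0.347]
contact_force: [-1.3, 0.2, -2.2]
opening: 0.0129
```

>>> play_rows([
  [[0,0.02,0,0,0],[0,0.02,0,0,0],[0,0.02,0,0,0],[0,0.01,0,0,0],[0,0,0,0,0],[0,0,0,0,0]],
])

```text
time_s: 18.5
eef_pos: [0.4876, 0.3443, 0.2206]
orientation: [0.615, 0.348, 0.615, -0.349]
contact_force: [0.2, 0.2, -1.2]
opening: 0.0131
```

```bash
python3 - <<'E'
from h import *
st(); go(.491,.343,.16,30)
E
```

```text
t 18.5 p [0.4876 0.3443 0.2206] yaw 30.97 tilt [-4.e-04 -4.e-04 -1.e+00] F [ 0.2  0.2 -1.2] op 0.0131 j7 -0.09 j1 -0.94
turn about x rad 0.017 rows>= 0.14 | then shift [0.0606 0.0023 0.0028] dist 0.0607 | shift unturned [0.0606 0.0022 0.0029]
```

>>> play_rows([
  [[0,0.01,0.003,0.004,0.017],[0,0.02,0,0,0],[0,0.02,0,0,0],[0,0.01,0,0,0],[0,0.005,0,0,0],[0,0,0,0,0],[0,0,0,0,0]],
])

```text
time_s: 19.08
eef_pos: [0.493, 0.3425, 0.1562]
orientation: [0.612, 0.354, 0.612, -0.354]
contact_force: [0.6, 0.2, -1.6]
opening: 0.0129
```

```bash
python3 - <<'E'
from h import *
st(); go(.4925,.3427,.1345,30)
E
```

```text
t 19.08 p [0.493  0.3425 0.1562] yaw 29.91 tilt [ 9.e-04  7.e-04 -1.e+00] F [ 0.6  0.2 -1.6] op 0.0129 j7 -0.09 j1 -0.93
turn about x rad -0.0015 rows>= 0.01 | then shift [ 0.0217 -0.0004 -0.0004] dist 0.0217 | shift unturned [ 0.0217 -0.0004 -0.0004]
```

>>> play_rows([
  [[0,0.005,0,0,0],[0,0.005,0,0,0],[0,0.004,0,0,0],[0,0.003,0,0,0],[0,0.002,0,0,0],[0,0.002,0,0,0],[0,0,0,0,0],[0,0,0,0,0]],
])

```text
time_s: 19.75
eef_pos: [0.4926, 0.3423, 0.1346]
orientation: [0.612, 0.354, 0.612, -0.354]
contact_force: [-0.7, -1.1, 0.6]
opening: 0.0128
```

```bash
python3 - <<'E'
from h import *
st(); go(.4925,.3427,.1345,30)
E
```

```text
t 19.75 p [0.4926 0.3423 0.1346] yaw 29.92 tilt [ 2.e-04  2.e-04 -1.e+00] F [-0.7 -1.1  0.6] op 0.0128 j7 -0.08 j1 -0.92
turn about x rad -0.0014 rows>= 0.01 | then shift [ 0.0001  0.0001 -0.0004] dist 0.0004 | shift unturned [ 0.0001  0.0001 -0.0004]
```

Seated at the expected height. Release and look.

>>> play_rows([
  [[0,0.001,0,0,0],[0,0,0,0,0],[0.2,0,0,0,0],[0.42,0,0,0,0],[0.42,0,0,0,0],[0.42,0,0,0,0],[0.42,0,0,0,0]],
])

```text
time_s: 20.33
eef_pos: [0.4925, 0.3423, 0.1332]
orientation: [0.612, 0.354, 0.612, -0.354]
contact_force: [-0.9, -0.9, 0.6]
opening: 0.0361
```

>>> play_rows([
  [[0.42,-0.02,0,0,0],[0.42,-0.03,0,0,0],[0.42,-0.04,0,0,0],[0.42,-0.04,0,0,0],[0.42,-0.04,0,0,0],[0.42,-0.03,0,0,0],[0.42,-0.01,0,0,0],[0.42,0,0,0,0]],
])

```text
time_s: 21.0
eef_pos: [0.4934, 0.3429, 0.3466]
orientation: [0.613, 0.356, 0.612, -0.352]
contact_force: [-0.5, -0.3, 0.0]
opening: 0.0359
```

```bash
python3 - <<'E'
from h import *
st(); grab('side','s4',(200,40,380,190),4);grab('wrist','w9',(210,60,430,260),3.2)
E
```

```text
t 21.0 p [0.4934 0.3429 0.3466] yaw 29.92 tilt [ 0.0039  0.0035 -1.    ] F [-0.5 -0.3  0. ] op 0.0359 j7 -0.11 j1 -0.94
```

View pics/s4.png

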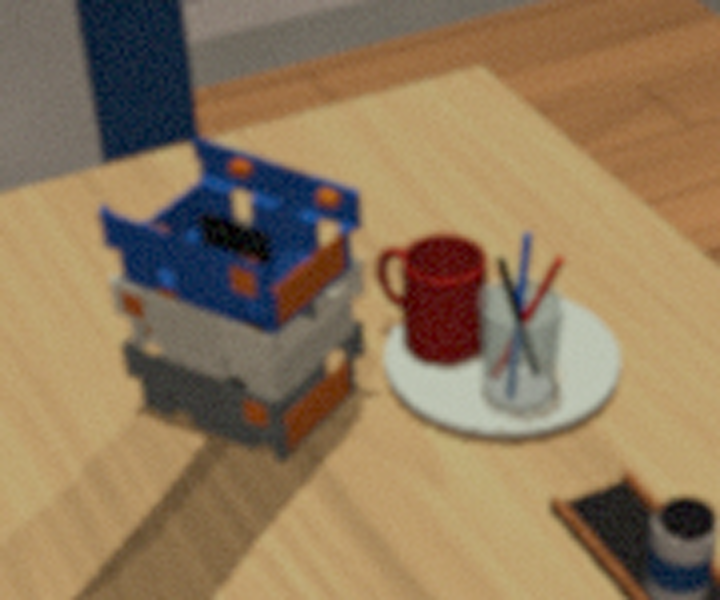

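View pics/w9.png

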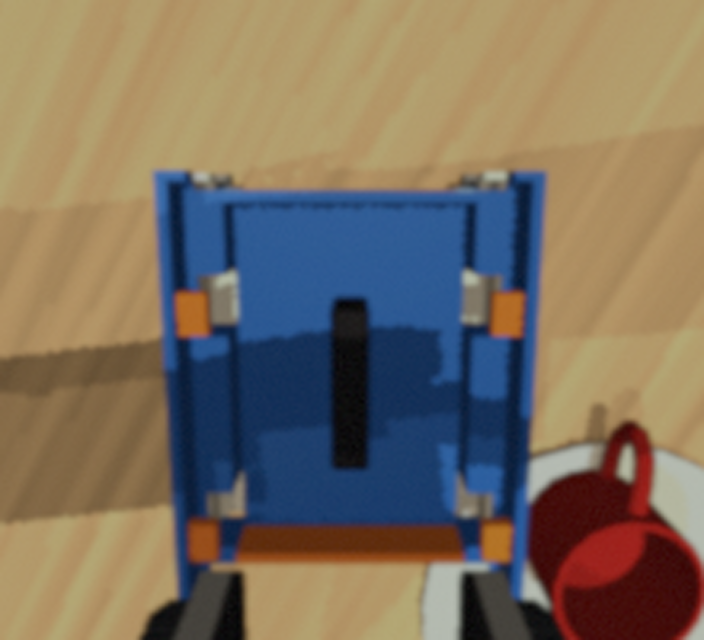

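```bash
python3 - <<'E'
from h import *
s=np.load('pics/w9.npy',allow_pickle=True)[0]
f=lambda p:np.array(p)/3.2+[210,60]
lugpose([f(p) for p in [(498,541),(204,540),(508,314),(193,313)]],.18,s)
go(.43,-.235,.32,-84)
E
```

```text
len 0.08135672827978971 x-yaw [-59.88] cross [29.74 29.8 ] c [[0.4935 0.3437]
 [0.4939 0.3431]]
turn about x rad 1.9884 rows>= 15.91 | then shift [0.0227 0.5675 0.1223] dist 0.581 | shift unturned [ 0.0227 -0.342   0.4691]
```

>>> play_rows([
  [[0.6,0,-0.01,0.014,0],[0.6,0.0015,-0.0228,0.0313,0],[0.6,0.0015,-0.0228,0.0313,0],[0.6,0.0015,-0.0228,0.0313,0],[0.6,0.0015,-0.0228,0.0313,0],[0.6,0.0015,-0.0228,0.0313,0],[0.6,0.0015,-0.0228,0.0313,0],[0.6,0.0015,-0.0228,0.0313,0]],
])

```text
time_s: 21.77
eef_pos: [0.4604, 0.0538, 0.3307]
orientation: [0.612, 0.353, 0.613, -0.355]
contact_force: [0.4, -0.7, 0.2]
opening: 0.0515
```

>>> play_rows([
  [[0.6,0.0015,-0.0228,0.0313,0],[0.6,0.0015,-0.0228,0.0313,0],[0.6,0.0015,-0.0228,0.0313,0],[0.6,0.0015,-0.0228,0.0313,0],[0.6,0.0015,-0.0228,0.0313,0],[0.6,0.0015,-0.0228,0.0313,0],[0.6,0.0015,-0.0228,0.0313,0],[0.6,0.0015,-0.0228,0.0313,0]],
])

```text
time_s: 22.43
eef_pos: [0.4271, -0.2538, 0.3192]
orientation: [0.612, 0.354, 0.613, -0.354]
contact_force: [1.6, 0.4, -0.1]
opening: 0.0512
```

>>> play_rows([
  [[0.6,0,0,0,0.12],[0.6,0,0,0,0.12],[0.6,0,0,0,0.12],[0.6,0,0,0,0.12],[0.6,0,0,0,0.12],[0.6,0,0,0,0.12],[0.6,0,0,0,0.12],[0.6,0,0,0,0.12]],
])

```text
time_s: 23.1
eef_pos: [0.4279, -0.2518, 0.3189]
orientation: [-0.377, -0.597, -0.378, 0.599]
contact_force: [-0.0, -0.3, 0.5]
opening: 0.0512
```

>>> play_rows([
  [[0.6,0,0,0,0.12],[0.6,0,0,0,0.12],[0.6,0,0,0,0.12],[0.6,0,0,0,0.12],[0.6,0,0,0,0.12],[0.6,0,0,0,0.12],[0.6,0,0,0,0.12],[0.6,0,0,0,0.12]],
])

```text
time_s: 23.77
eef_pos: [0.4279, -0.2518, 0.3188]
orientation: [-0.059, -0.704, -0.059, 0.706]
contact_force: [-0.7, 0.5, 0.3]
opening: 0.0513
```

```bash
python3 - <<'E'
from h import *
st(); grab('wrist','w10')
E
```

```text
t 23.77 p [ 0.4279 -0.2518  0.3188] yaw -80.41 tilt [-3.1e-03  4.0e-04 -1.0e+00] F [-0.7  0.5  0.3] op 0.0513 j7 -1.0 j1 -0.39
```

View pics/w10.png

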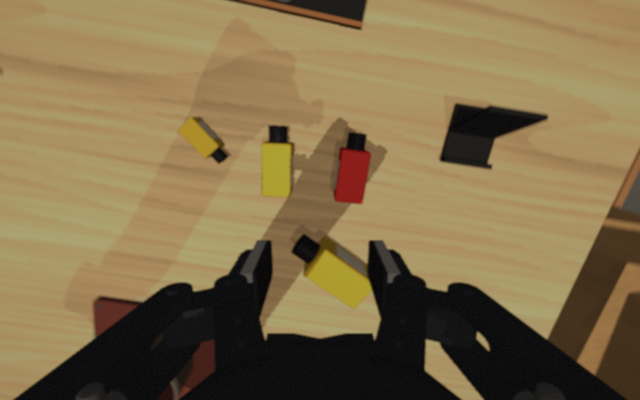

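```bash
python3 - <<'E'
from h import *
im=cv2.imread('pics/w10_raw.png'); s=np.load('pics/w10.npy',allow_pickle=True)[0]
a=im[110:215,240:390]; cv2.imwrite('pics/w10c.png',cv2.resize(a,None,fx=5,fy=5,interpolation=cv2.INTER_CUBIC))
E
```

```text
(no output)
```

View pics/w10c.png

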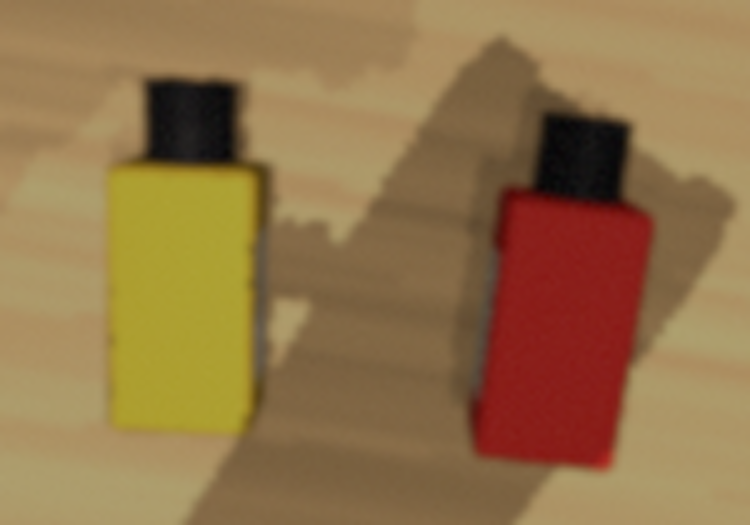

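```bash
python3 - <<'E'
from h import *
s=np.load('pics/w10.npy',allow_pickle=True)[0]
f=lambda p:np.array(p)/5+[240,110]
def bottle(n,c,capax):
    P=onz('wrist',[f(p) for p in c],.044,s)[:,:2]  # shoulderL, shoulderR, footL, footR
    sh=P[:2].mean(0); ft=P[2:].mean(0); d=sh-ft; L=np.linalg.norm(d); u=d/L
    print(n,'len',L.round(4),'widths',np.linalg.norm(P[0]-P[1]).round(4),np.linalg.norm(P[2]-P[3]).round(4),'yaw',np.degrees(np.arctan2(u[1],u[0])).round(2),'foot',ft.round(4),'shoulder',sh.round(4),'capc from foot',(ft+u*.092).round(4),'from shoulder',(sh+.012*u).round(4))
    C=onz('wrist',[f(p) for p in capax],.022,s)[:,:2]; C2=onz('wrist',[f(capax[0])],.036,s)[:,:2]; print('  cap mid',C.mean(0).round(4),'ends',C.round(4),'end at .036',C2.round(4))
bottle('yellow',[(112,168),(258,168),(113,430),(249,432)],[(193,82),(191,160)])
bottle('red',[(510,192),(650,215),(477,455),(611,466)],[(588,120),(578,195)])
t=cv2.imread('pics/top0.png'); cv2.imwrite('pics/tb.png',cv2.resize(t[180:250,350:440],None,fx=7,fy=7,interpolation=cv2.INTER_CUBIC))
E
```

```text
yellow len 0.0785 widths 0.042 0.0412 yaw 6.4 foot [ 0.3756 -0.1938] shoulder [ 0.4536 -0.185 ] capc from foot [ 0.467  -0.1835] from shoulder [ 0.4655 -0.1837]
  cap mid [ 0.4653 -0.1825] ends [[ 0.4767 -0.1813]
 [ 0.4539 -0.1836]] end at .036 [[ 0.4774 -0.1832]]
red len 0.078 widths 0.0413 0.0411 yaw 3.61 foot [ 0.385  -0.3041] shoulder [ 0.4628 -0.2992] capc from foot [ 0.4768 -0.2983] from shoulder [ 0.4748 -0.2984]
  cap mid [ 0.4745 -0.3003] ends [[ 0.4856 -0.2995]
 [ 0.4633 -0.3011]] end at .036 [[ 0.4861 -0.2977]]
```

View pics/tb.png

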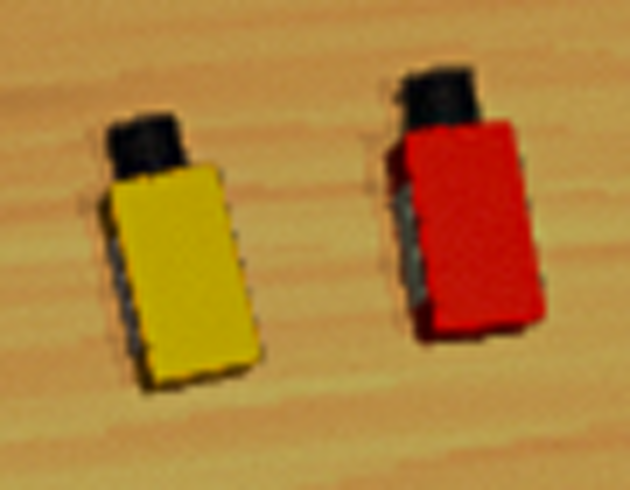

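```bash
python3 - <<'E'
from h import *
s=np.load('pics/w10.npy',allow_pickle=True)[0]
f=lambda p:np.array(p)/5+[240,110]; g=lambda p:np.array(p)/7+[350,180]
for n,W,T in [('y',[(112,168),(258,168),(113,430),(249,432)],[(112,182),(220,168),(152,375),(258,355)]),('r',[(515,192),(650,215),(477,455),(611,466)],[(405,130),(512,123),(432,332),(542,318)])]:
    for a,b in zip(W,T):
        X,e=tri([ray('wrist',f(a),s),ray('top',g(b))]); print(n,X.round(4),np.round(e[0],4))
go(.469,-.1835,.15,-83.6)
E
```

```text
y [ 0.4487 -0.1634  0.0363] 0.0006
y [ 0.4538 -0.206   0.026 ] 0.0024
y [ 0.3714 -0.1719  0.0388] 0.0009
y [ 0.3765 -0.2133  0.0356] 0.0003
r [ 0.4614 -0.2816  0.027 ] 0.0001
r [ 0.4613 -0.3239  0.0249] 0.0005
r [ 0.3803 -0.2833  0.0314] 0.0016
r [ 0.3829 -0.3264  0.0291] 0.0011
turn about x rad 0.0465 rows>= 0.37 | then shift [ 0.1688 -0.0632 -0.049 ] dist 0.1868 | shift unturned [ 0.1688 -0.0609 -0.0518]
```

>>> play_rows([
  [[0.6,0.01,-0.01,-0.009,0.0465],[0.6,0.03,-0.014,-0.01,0],[0.6,0.03,-0.014,-0.01,0],[0.6,0.03,-0.013,-0.01,0],[0.6,0.03,-0.012,-0.01,0],[0.6,0.02,0,0,0],[0.6,0,0,0,0],[0.6,0,0,0,0]],
])

```text
time_s: 24.48
eef_pos: [0.4673, -0.1834, 0.1696]
orientation: [-0.045, -0.704, -0.045, 0.707]
contact_force: [-0.1, 0.3, 1.0]
opening: 0.051
```

```bash
python3 - <<'E'
from h import *
st(); grab('wrist','w11'); grab('side','s5',(280,220,400,330),6)
E
```

```text
t 24.48 p [ 0.4673 -0.1834  0.1696] yaw -82.66 tilt [-3.9e-03 -5.0e-04 -1.0e+00] F [-0.1  0.3  1. ] op 0.051 j7 -1.09 j1 -0.43
```

View pics/w11.png

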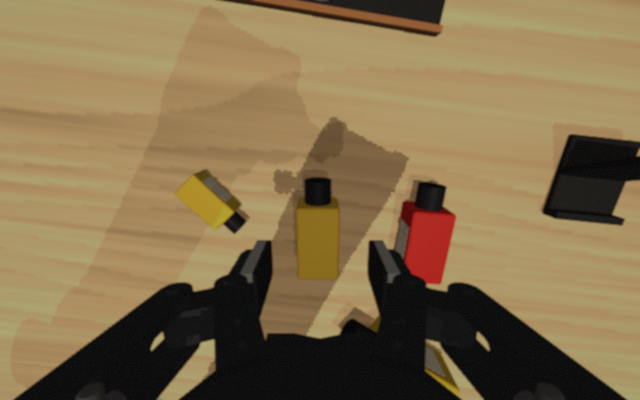

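View pics/s5.png

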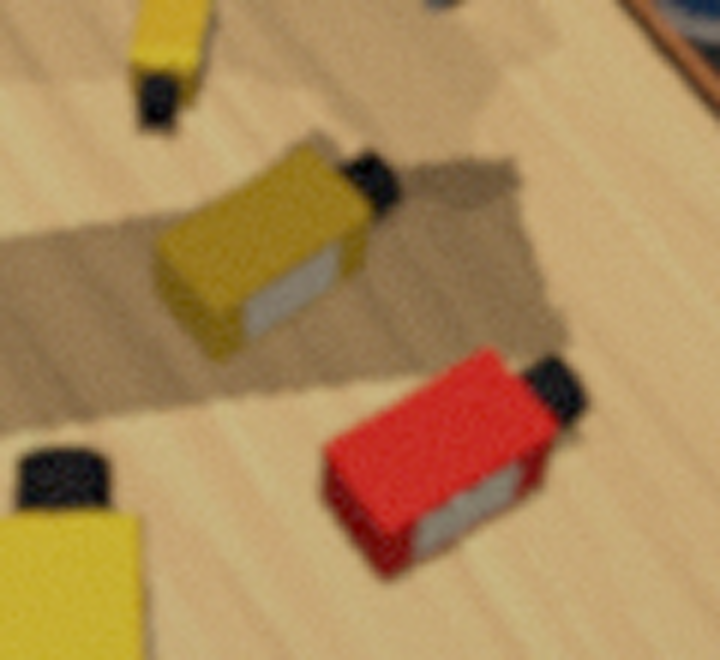

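```bash
python3 - <<'E'
from h import *
im=cv2.imread('pics/w11_raw.png')
cv2.imwrite('pics/w11c.png',cv2.resize(im[170:290,280:360],None,fx=5,fy=5,interpolation=cv2.INTER_CUBIC))
E
```

```text
(no output)
```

View pics/w11c.png

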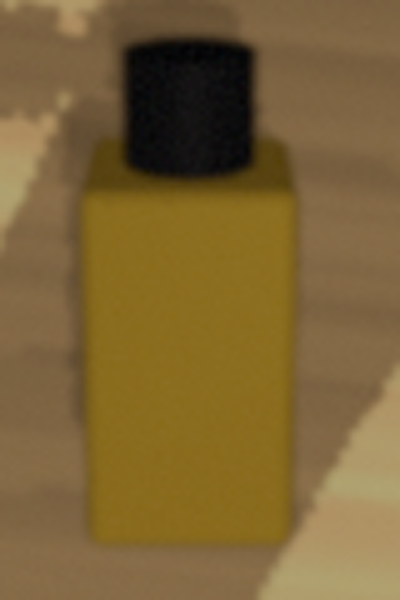

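```bash
python3 - <<'E'
from h import *
s=np.load('pics/w11.npy',allow_pickle=True)[0]
f=lambda p:np.array(p)/5+[280,170]; g=lambda p:np.array(p)/6+[280,220]
W=[(87,190),(297,190),(93,543),(290,543)];S=[(312,145),(370,212),(160,250),(240,305)]
for a,b in zip(W,S):
    X,e=tri([ray('wrist',f(a),s),ray('side',g(b))]); print(X.round(4),np.round(e[0],4))
for z in (.044,.04):
  P=onz('wrist',[f(p) for p in W],z,s); print(z,P.round(4).tolist(), np.linalg.norm(P[0]-P[1]),np.linalg.norm(P[2]-P[3]),np.linalg.norm(P[1]-P[3]))
C=onz('wrist',[f((124,60)),f((255,60)),f((188,40))],.022,s);print(C.round(4),np.linalg.norm(C[0]-C[1]))
go(.469,-.1835,.15,-83.6)
E
```

```text
[ 0.4513 -0.1642  0.0425] 0.001
[ 0.4555 -0.2046  0.0415] 0.0003
[ 0.3724 -0.1753  0.0401] 0.0026
[ 0.3837 -0.2167  0.0485] 0.0036
0.044 [[0.4511, -0.1635, 0.044], [0.4565, -0.2046, 0.044], [0.373, -0.1732, 0.044], [0.3784, -0.2148, 0.044]] 0.041399661703450885 0.04188231762748101 0.07870603712059662
0.04 [[0.4498, -0.1633, 0.04], [0.4552, -0.205, 0.04], [0.3705, -0.1732, 0.04], [0.376, -0.2154, 0.04]] 0.04201658569668371 0.04250643399880965 0.07987888831584981
[[ 0.4731 -0.1672  0.022 ]
 [ 0.4766 -0.1942  0.022 ]
 [ 0.479  -0.1798  0.022 ]] 0.02721345772243777
turn about x rad 0.0149 rows>= 0.12 | then shift [ 0.0218 -0.0006 -0.0002] dist 0.0218 | shift unturned [ 0.0218 -0.0006 -0.0002]
```

```bash
python3 - <<'E'
from h import *
go(.4675,-.1823,.03,-82.8)
E
```

```text
turn about x rad 0.001 rows>= 0.01 | then shift [ 0.1418 -0.0021  0.0012] dist 0.1418 | shift unturned [ 0.1418 -0.0021  0.0012]
```

>>> play_rows([
  [[0.6,0.02,-0.002,0.0012,0],[0.6,0.03,0,0,0],[0.6,0.03,0,0,0],[0.6,0.03,0,0,0],[0.6,0.02,0,0,0],[0.6,0.01,0,0,0],[0.6,0,0,0,0],[0.6,0,0,0,0]],
], newtons=20)

```text
time_s: 25.25
eef_pos: [0.468, -0.1821, 0.032]
orientation: [0.045, 0.706, 0.044, -0.705]
contact_force: [0.2, -0.2, 0.2]
opening: 0.0514
```

```bash
python3 - <<'E'
from h import *
st();go(.4675,-.1823,.0095,-82.8); grab('wrist','w12')
E
```

```text
t 25.25 p [ 0.468  -0.1821  0.032 ] yaw -82.76 tilt [ 1.1e-03 -4.0e-04 -1.0e+00] F [ 0.2 -0.2  0.2] op 0.0514 j7 -0.93 j1 -0.35
turn about x rad 0.0007 rows>= 0.01 | then shift [0.0225 0.0001 0.0006] dist 0.0225 | shift unturned [0.0225 0.0001 0.0006]
```

View pics/w12.png

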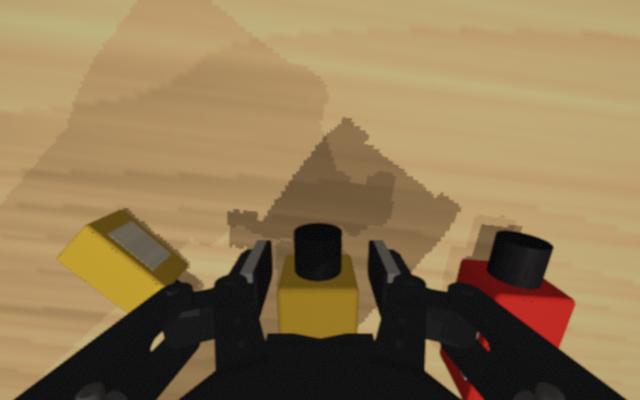

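>>> play_rows([
  [[0.6,0.01,0,0.0006,0],[0.6,0.0085,0,0,0],[0.6,0.004,0,0,0],[0.6,0,0,0,0],[0.3,0,0,0,0],[0.2,0,0,0,0],[0.1,0,0,0,0],[0.1,0,0,0,0]],
])

```text
time_s: 25.97
eef_pos: [0.4668, -0.1817, 0.0086]
orientation: [0.045, 0.706, 0.045, -0.706]
contact_force: [-0.4, -0.5, 0.9]
opening: 0.0275
```

>>> play_rows([
  [[0.1,0,0,0,0],[0.1,0,0,0,0]],
])

```text
time_s: 26.13
eef_pos: [0.4668, -0.1817, 0.0086]
orientation: [0.045, 0.706, 0.045, -0.706]
contact_force: [-0.8, -0.1, 2.1]
opening: 0.0276
```

```bash
python3 - <<'E'
from h import *
st(); grab('wrist','w13')
E
```

```text
t 26.13 p [ 0.4668 -0.1817  0.0086] yaw -82.75 tilt [ 3.e-04 -1.e-04 -1.e+00] F [-0.8 -0.1  2.1] op 0.0276 j7 -0.9 j1 -0.33
```

View pics/w13.png

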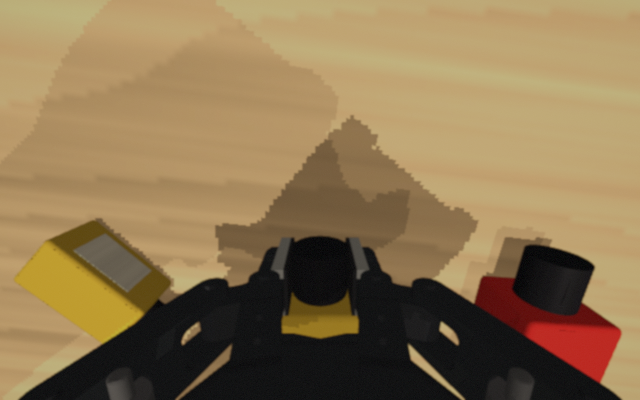

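>>> play_rows([
  [[0.1,-0.0088,0,0.003,0],[0.1,-0.0088,0,0.003,0],[0.1,-0.0081,0,0.0047,0],[0.1,-0.0081,0,0.0047,0],[0.1,-0.007,0,0.0062,0],[0.1,-0.007,0,0.0062,0],[0.1,-0.0056,0,0.0074,0],[0.1,-0.0056,0,0.0074,0]],
])

```text
time_s: 26.85
eef_pos: [0.4238, -0.1871, 0.0683]
orientation: [0.045, 0.706, 0.045, -0.705]
contact_force: [0.7, -0.4, -1.7]
opening: 0.0272
```

```bash
python3 - <<'E'
from h import *
st(); grab('side','s6',(270,170,410,300),5); grab('wrist','w14')
E
```

```text
t 26.85 p [ 0.4238 -0.1871  0.0683] yaw -82.76 tilt [ 7.e-04  3.e-04 -1.e+00] F [ 0.7 -0.4 -1.7] op 0.0272 j7 -1.01 j1 -0.4
```

View pics/s6.png

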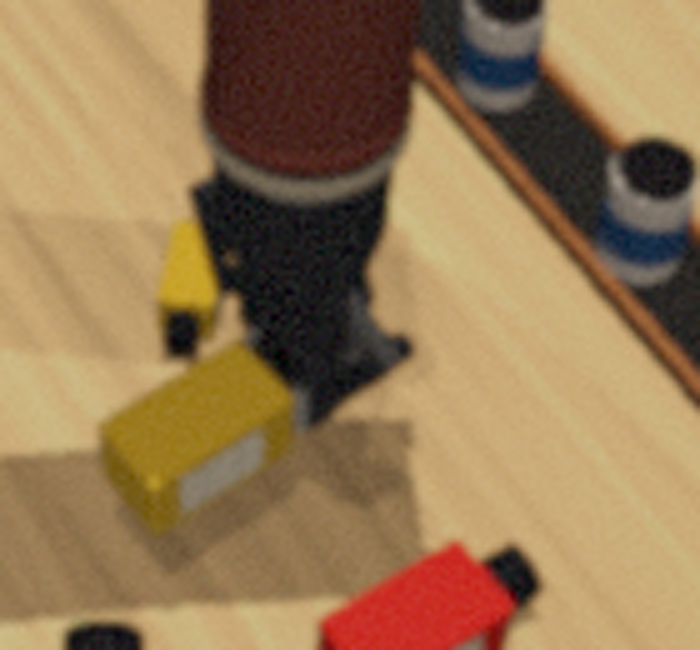

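>>> play_rows([
  [[0.29,0,0,0,0],[0.3,0,0,0,0],[0.305,0,0,0,0]],
])

```text
time_s: 27.2
eef_pos: [0.4246, -0.1868, 0.0672]
orientation: [-0.045, -0.706, -0.045, 0.706]
contact_force: [-0.9, 1.0, -1.0]
opening: 0.027
```

```bash
python3 - <<'E'
from h import *
s=st(); print(s['wrist_torque'])
E
```

```text
t 27.2 p [ 0.4246 -0.1868  0.0672] yaw -82.73 tilt [-2.e-04 -2.e-04 -1.e+00] F [-0.9  1.  -1. ] op 0.027 j7 -1.01 j1 -0.4
[ 0.04016859 -0.10045178 -0.00155781]
```

>>> play_rows([
  [[0.31,0,0,0,0],[0.315,0,0,0,0]],
])

```text
time_s: 27.37
eef_pos: [0.4244, -0.187, 0.0671]
orientation: [-0.045, -0.705, -0.045, 0.706]
contact_force: [-0.4, -0.2, -1.4]
opening: 0.027
```

```bash
python3 - <<'E'
from h import *
s=st(); print(s['wrist_torque'])
E
```

```text
t 27.37 p [ 0.4244 -0.187   0.0671] yaw -82.74 tilt [-6.e-04 -4.e-04 -1.e+00] F [-0.4 -0.2 -1.4] op 0.027 j7 -1.01 j1 -0.4
[ 0.02579715 -0.13258726 -0.00699739]
```

>>> play_rows([
  [[0.318,0,0,0,0],[0.32,0,0,0,0]],
])

```text
time_s: 27.53
eef_pos: [0.4244, -0.187, 0.0672]
orientation: [-0.045, -0.706, -0.045, 0.706]
contact_force: [0.1, -1.0, -1.6]
opening: 0.0274
```

>>> play_rows([
  [[0.322,0,0,0,0],[0.324,0,0,0,0]],
])

```text
time_s: 27.7
eef_pos: [0.4244, -0.187, 0.0673]
orientation: [-0.045, -0.706, -0.045, 0.706]
contact_force: [0.2, 0.5, -1.0]
opening: 0.0278
```

```bash
python3 - <<'E'
from h import *
s=st(); print(s['wrist_torque']); grab('side','s7',(270,170,410,300),5)
E
```

```text
t 27.7 p [ 0.4244 -0.187   0.0673] yaw -82.75 tilt [-2.e-04 -1.e-04 -1.e+00] F [ 0.2  0.5 -1. ] op 0.0278 j7 -1.01 j1 -0.4
[-0.02605468  0.02591663  0.00373568]
```

View pics/s7.png

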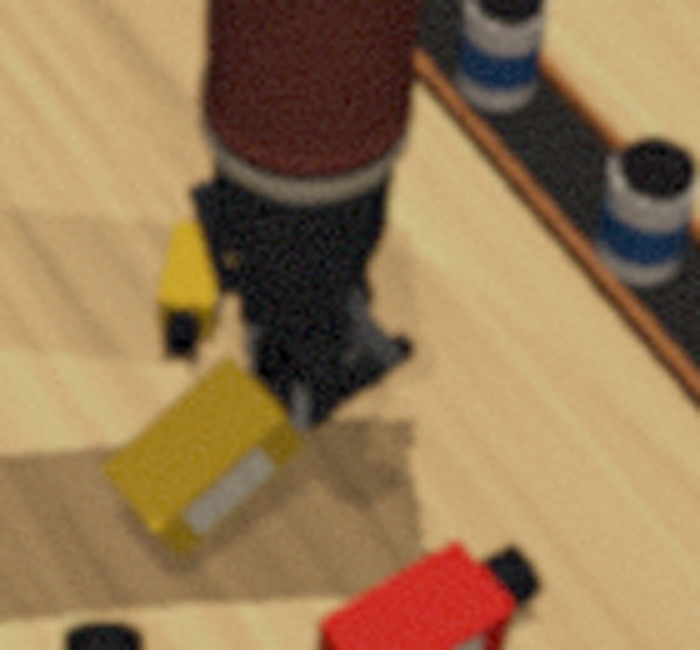

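>>> play_rows([
  [[0.324,0,0,0,0],[0.324,0,0,0,0]],
])

```text
time_s: 27.92
eef_pos: [0.4249, -0.187, 0.0676]
orientation: [0.045, 0.706, 0.045, -0.705]
contact_force: [1.1, 0.7, 1.5]
opening: 0.0275
```

```bash
python3 - <<'E'
from h import *
s=st(); print(s['wrist_torque']); grab('side','s8',(270,170,410,300),5)
E
```

```text
t 27.92 p [ 0.4249 -0.187   0.0676] yaw -82.74 tilt [ 8.e-04 -1.e-04 -1.e+00] F [1.1 0.7 1.5] op 0.0275 j7 -1.01 j1 -0.4
[ 0.08086799 -0.21717292 -0.08990614]
```

View pics/s8.png

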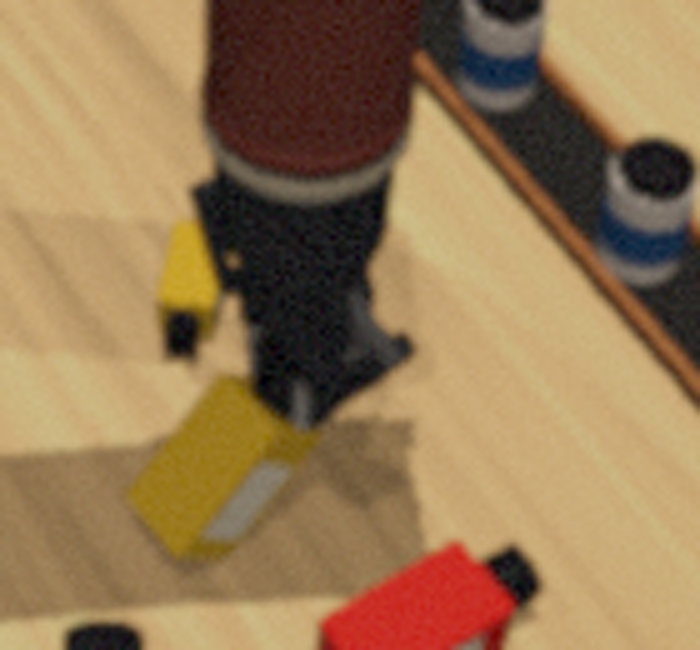

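>>> play_rows([
  [[0.322,-0.003,0,0,0],[0.322,-0.004,0,0,0],[0.322,-0.004,0,0,0],[0.322,-0.004,0,0,0],[0.323,-0.004,0,0,0],[0.323,-0.004,0,0,0],[0.323,-0.003,0,0,0],[0.323,0,0,0,0]],
])

```text
time_s: 28.63
eef_pos: [0.4248, -0.1871, 0.0941]
orientation: [0.045, 0.706, 0.045, -0.705]
contact_force: [-0.0, 0.2, -1.5]
opening: 0.028
```

```bash
python3 - <<'E'
from h import *
s=st(); print(s['wrist_torque']); grab('side','s9',(270,170,410,300),5)
E
```

```text
t 28.63 p [ 0.4248 -0.1871  0.0941] yaw -82.75 tilt [ 0.0011  0.     -1.    ] F [-0.   0.2 -1.5] op 0.028 j7 -1.05 j1 -0.42
[-0.00830364 -0.03757287 -0.00564658]
```

View pics/s9.png

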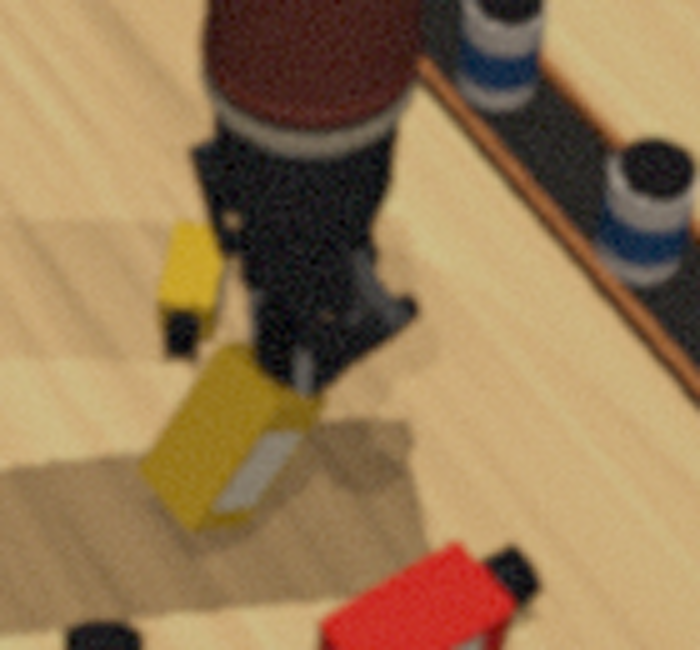

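>>> play_rows([
  [[0.325,0,0,0,0],[0.326,0,0,0,0],[0.326,0,0,0,0]],
])

```text
time_s: 28.93
eef_pos: [0.4242, -0.1869, 0.0931]
orientation: [-0.045, -0.705, -0.045, 0.706]
contact_force: [0.7, 0.5, -2.5]
opening: 0.0282
```

```bash
python3 - <<'E'
from h import *
s=st(); print(s['wrist_torque']); grab('side','s10',(270,170,410,300),5)
E
```

```text
t 28.93 p [ 0.4242 -0.1869  0.0931] yaw -82.75 tilt [-6.e-04 -0.e+00 -1.e+00] F [ 0.7  0.5 -2.5] op 0.0282 j7 -1.05 j1 -0.42
[ 0.01107272 -0.09472618 -0.02920562]
```

View pics/s10.png

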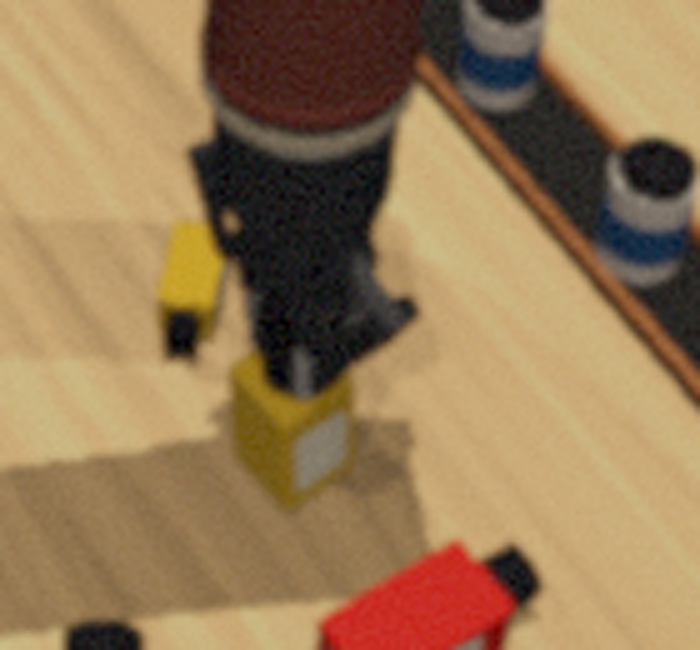

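>>> play_rows([
  [[0.325,0,0,0,0],[0.2,0,0,0,0],[0.2,0,0,0,0],[0.2,0,0,0,0]],
], newtons=30)

```text
time_s: 29.32
eef_pos: [0.4243, -0.187, 0.0933]
orientation: [-0.045, -0.706, -0.045, 0.706]
contact_force: [0.3, 0.8, -1.7]
opening: 0.0267
```

```bash
python3 - <<'E'
from h import *
s=st(); print(s['wrist_torque']); grab('side','s11',(270,170,410,300),5);  grab('wrist','w15')
E
```

```text
t 29.32 p [ 0.4243 -0.187   0.0933] yaw -82.75 tilt [-2.e-04 -0.e+00 -1.e+00] F [ 0.3  0.8 -1.7] op 0.0267 j7 -1.05 j1 -0.42
[ 0.0173412   0.0323252  -0.01341902]
```

View pics/s11.png

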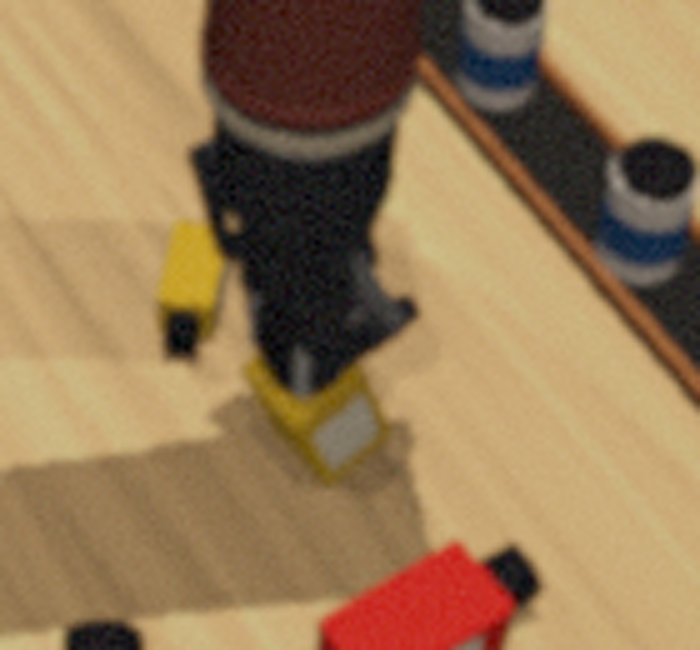

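View pics/w15.png

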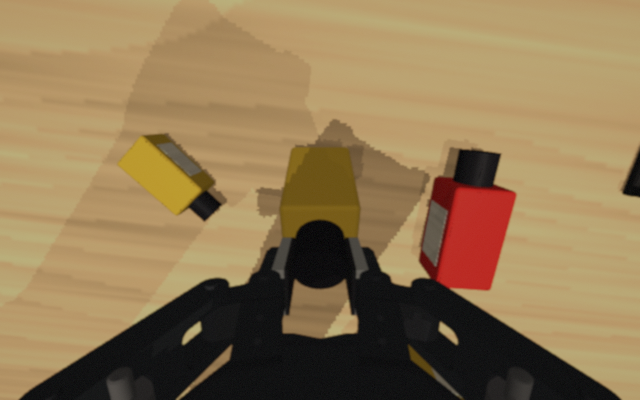

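>>> play_rows([
  [[0.318,0,0,0,0],[0.322,0,0,0,0],[0.3235,0,0,0,0],[0.3235,0,0,0,0]],
], newtons=20)

```text
time_s: 29.75
eef_pos: [0.4244, -0.187, 0.0933]
orientation: [-0.045, -0.706, -0.045, 0.706]
contact_force: [0.5, 0.4, -1.9]
opening: 0.0278
```

```bash
python3 - <<'E'
from h import *
s=st(); print(s['wrist_torque']);  grab('wrist','w16',(240,120,400,300),2.5)
E
```

```text
t 29.75 p [ 0.4244 -0.187   0.0933] yaw -82.75 tilt [-0. -0. -1.] F [ 0.5  0.4 -1.9] op 0.0278 j7 -1.05 j1 -0.42
[ 0.02197906 -0.0056324   0.00941402]
```

View pics/w16.png

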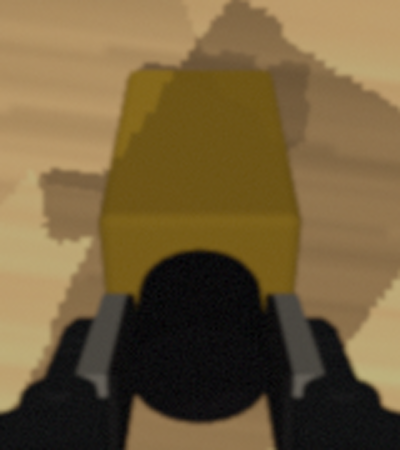

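>>> play_rows([
  [[0.3245,0,0,0,0],[0.3245,0,0,0,0],[0.3245,0,0,0,0]],
])

```text
time_s: 30.05
eef_pos: [0.4244, -0.187, 0.0933]
orientation: [-0.045, -0.706, -0.045, 0.706]
contact_force: [-0.6, -0.5, -1.3]
opening: 0.028
```

```bash
python3 - <<'E'
from h import *
s=st(); print(s['wrist_torque']);  grab('wrist','w17',(240,120,400,300),2.5)
E
```

```text
t 30.05 p [ 0.4244 -0.187   0.0933] yaw -82.75 tilt [-0. -0. -1.] F [-0.6 -0.5 -1.3] op 0.028 j7 -1.05 j1 -0.42
[-0.05022853  0.0549208   0.01892319]
```

View pics/w17.png

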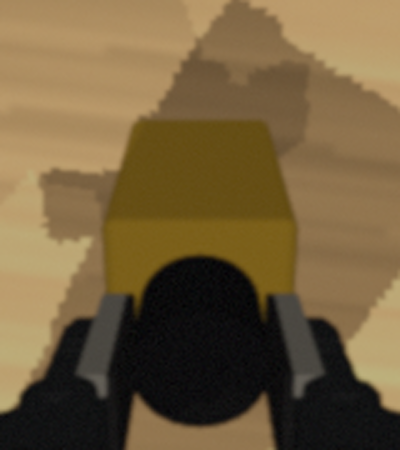

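>>> play_rows([
  [[0.3245,0,0,0,0],[0.3245,0,0,0,0]],
])

```text
time_s: 30.27
eef_pos: [0.4245, -0.187, 0.0933]
orientation: [0.045, 0.706, 0.045, -0.706]
contact_force: [-0.8, -0.3, -1.1]
opening: 0.0278
```

```bash
python3 - <<'E'
from h import *
s=st(); print(s['wrist_torque']);  grab('wrist','w18',(240,120,400,300),2.5); grab('side','s12',(270,170,410,300),5)
E
```

```text
t 30.27 p [ 0.4245 -0.187   0.0933] yaw -82.75 tilt [ 0.e+00 -1.e-04 -1.e+00] F [-0.8 -0.3 -1.1] op 0.0278 j7 -1.05 j1 -0.42
[ 0.00786141  0.04607247 -0.00025832]
```

View pics/w18.png

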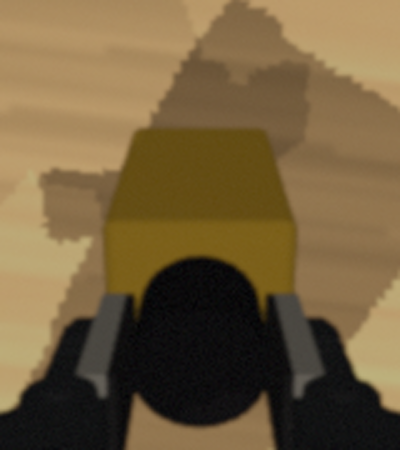

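View pics/s12.png

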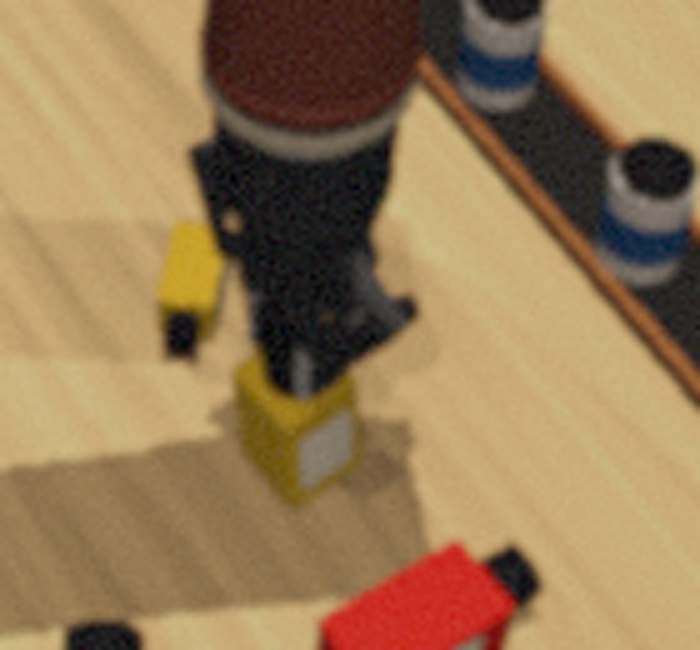

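```bash
cat >> h.py <<'E'
def tiltrows(s,piv=.0134,d=.0135,off=0):
    T=T_tool(s)
    for ph in range(-16,17,4):
        a=np.radians(ph); ax=np.array([-np.cos(a),0,np.sin(a)]) # up axis in tool coords (x down); foot leans to -z for ph>0
        n=np.array([-np.sin(a),0,-np.cos(a)])
        P=np.array([-piv,0,off]); q=[P-d*ax+.022*n,P-(d+.08)*ax+.022*n]
        w=[(T@np.r_[v,1])[:3] for v in q]; print(ph,np.round(proj('wrist',np.array(w),s)[:,1],1))
E
python3 - <<'E'
from h import *
s=np.load('pics/w18.npy',allow_pickle=True)[0]
tiltrows(s); print(218/2.5+120,128/2.5+120)
go(.6657,-.0867,.18,-91.6)
E
```

```text
-16 [220.3 213.9]
-12 [218.9 206.1]
-8 [217.6 198.5]
-4 [216.6 190.8]
0 [215.7 183.2]
4 [215.1 175.6]
8 [214.7 168.1]
12 [214.5 160.6]
16 [214.6 153.1]
207.2 171.2
turn about x rad 0.1545 rows>= 1.24 | then shift [-0.0867 -0.107  -0.2384] dist 0.2753 | shift unturned [-0.0867 -0.069  -0.252 ]
```

>>> play_rows([
  [[0.2,0,0,0,0],[0.2,0,0,0,0],[0.2,-0.02,0,0,0.05],[0.2,-0.025,0,0,0.05],[0.2,-0.03,0,0,0.0545],[0.2,-0.02,-0.01,-0.01,0],[0.2,-0.01,-0.03,-0.025,0],[0.2,0,-0.03,-0.025,0]],
], newtons=40)

```text
time_s: 31.03
eef_pos: [0.4883, -0.119, 0.2015]
orientation: [-0.012, 0.709, -0.01, -0.705]
contact_force: [1.3, 0.3, -1.6]
opening: 0.0261
```

>>> play_rows([
  [[0.2,0,-0.02,-0.025,0],[0.2,0,-0.01,-0.025,0],[0.2,0,0,-0.025,0],[0.2,0,0,-0.015,0],[0.2,0,0,0,0],[0.2,0,0,0,0]],
])

```text
time_s: 31.53
eef_pos: [0.5772, -0.0914, 0.1977]
orientation: [0.009, -0.707, 0.01, 0.708]
contact_force: [-0.1, -0.4, -2.4]
opening: 0.0264
```

```bash
python3 - <<'E'
from h import *
s=st(); print(s['wrist_torque']);  grab('wrist','w19'); grab('side','s13',(290,100,450,260),4)
E
```

```text
t 31.53 p [ 0.5772 -0.0914  0.1977] yaw -91.61 tilt [-0.0014 -0.0012 -1.    ] F [-0.1 -0.4 -2.4] op 0.0264 j7 -1.37 j1 -0.5
[-0.00586924 -0.02365025 -0.00197637]
```

View pics/w19.png

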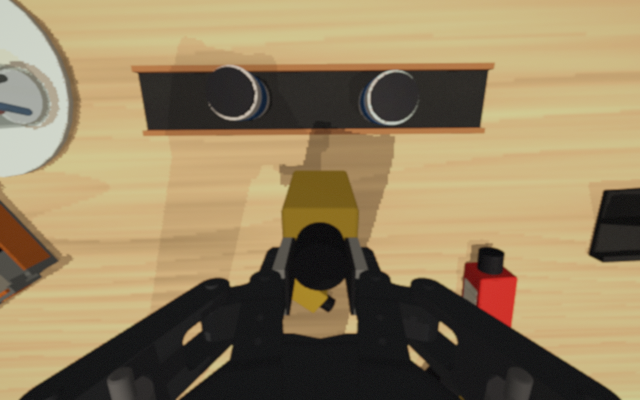

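View pics/s13.png

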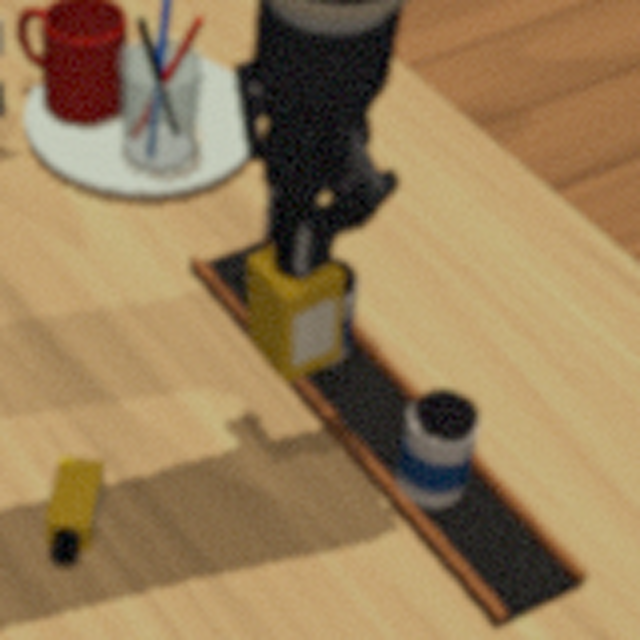

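```bash
python3 - <<'E'
from h import *
im=cv2.imread('pics/w19_raw.png'); s=np.load('pics/w19.npy',allow_pickle=True)[0]
h=cv2.cvtColor(im,cv2.COLOR_BGR2HSV)
far=[];near=[]
for u in list(range(160,205,4))+list(range(270,355,4))+list(range(425,470,4)):
    dark=np.where(h[55:145,u,2]<75)[0]+55
    if len(dark): far.append((u,dark.min()-.5)); near.append((u,dark.max()+.5))
F=onz('wrist',far,.014,s);N=onz('wrist',near,.004,s); N2=onz('wrist',near,.014,s)
pf=np.polyfit(F[:,1],F[:,0],1);pn=np.polyfit(N[:,1],N[:,0],1);p2=np.polyfit(N2[:,1],N2[:,0],1)
for y in (-.087,-.23): print(y,'far inner',np.polyval(pf,y),'near inner(z4)',np.polyval(pn,y),'near z14',np.polyval(p2,y))
print('yaw',np.degrees(np.arctan(-pf[0])),np.degrees(np.arctan(-p2[0])), np.std(F[:,0]-np.polyval(pf,F[:,1])))
cv2.imwrite('pics/w19c.png',cv2.resize(im[50:150,120:510],None,fx=2,fy=2,interpolation=cv2.INTER_CUBIC))
E
```

```text
-0.087 far inner 0.696661116694275 near inner(z4) 0.6388910288208214 near z14 0.639178038134517
-0.23 far inner 0.6939703473958946 near inner(z4) 0.6360848506031123 near z14 0.6363718599168079
yaw -1.0779827484407445 -1.1242065374114159 0.00033367475125696024
```

View pics/w19c.png

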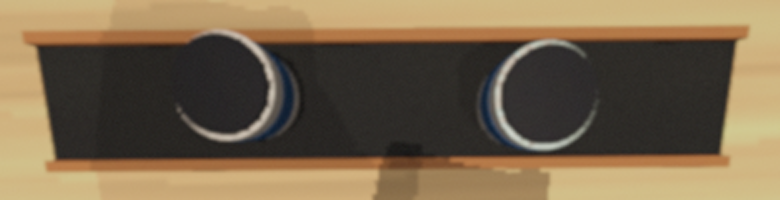

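```bash
python3 - <<'E'
from h import *
s=np.load('pics/w19.npy',allow_pickle=True)[0]
print(onz('wrist',[(232,93),(393,97.5)],.074,s).round(4)); print(onz('wrist',[(138,100),(488,98)],.004,s).round(4))
go(.6675,-.088,.14,-91.1)
E
```

```text
[[ 0.6722 -0.0173  0.074 ]
 [ 0.6647 -0.1585  0.074 ]]
[[ 0.6739  0.1079  0.004 ]
 [ 0.6656 -0.2811  0.004 ]]
turn about x rad -0.0095 rows>= 0.08 | then shift [ 0.058  -0.0054 -0.0911] dist 0.1082 | shift unturned [ 0.058  -0.0063 -0.0911]
```

>>> play_rows([
  [[0.2,0,-0.0055,-0.015,-0.0095],[0.2,0,0,-0.025,0],[0.2,0,0,-0.025,0],[0.2,0.01,0,-0.019,0],[0.2,0.02,0,0,0],[0.2,0.02,0,0,0],[0.2,0.01,0,0,0],[0.2,0,0,0,0]],
])

```text
time_s: 32.3
eef_pos: [0.6593, -0.0871, 0.1361]
orientation: [0.007, -0.706, 0.006, 0.708]
contact_force: [-0.2, 0.6, -2.0]
opening: 0.0261
```

```bash
python3 - <<'E'
from h import *
s=st(); go(.6605,-.088,.105,-91.1); grab('wrist','w20')
E
```

```text
t 32.3 p [ 0.6593 -0.0871  0.1361] yaw -91.08 tilt [-4.e-03  5.e-04 -1.e+00] F [-0.2  0.6 -2. ] op 0.0261 j7 -1.3 j1 -0.41
turn about x rad 0.0004 rows>= 0.0 | then shift [ 0.0311  0.0008 -0.0014] dist 0.0312 | shift unturned [ 0.0311  0.0008 -0.0014]
```

View pics/w20.png

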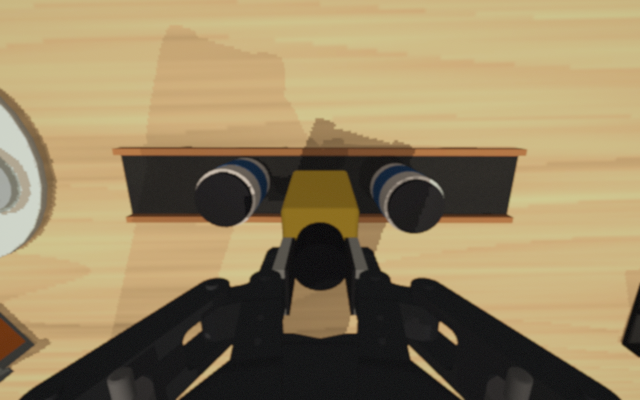

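>>> play_rows([
  [[0.2,0.01,0.0008,0,0],[0.2,0.012,0,0,0],[0.2,0.01,0,0,0],[0.2,0.005,0,0,0],[0.2,0,0,0,0],[0.2,0,0,0,0]],
])

```text
time_s: 32.85
eef_pos: [0.6611, -0.0882, 0.101]
orientation: [0.006, -0.707, 0.007, 0.707]
contact_force: [0.2, 0.3, -2.2]
opening: 0.0261
```

```bash
python3 - <<'E'
from h import *
s=st(); go(.6605,-.088,.09,-91.1); grab('side','s14',(300,110,440,230),5); grab('wrist','w21')
E
```

```text
t 32.85 p [ 0.6611 -0.0882  0.101 ] yaw -91.06 tilt [-6.e-04 -1.e-04 -1.e+00] F [ 0.2  0.3 -2.2] op 0.0261 j7 -1.28 j1 -0.4
turn about x rad 0.0007 rows>= 0.01 | then shift [ 0.011  -0.0002  0.0006] dist 0.011 | shift unturned [ 0.011  -0.0002  0.0006]
```

View pics/s14.png

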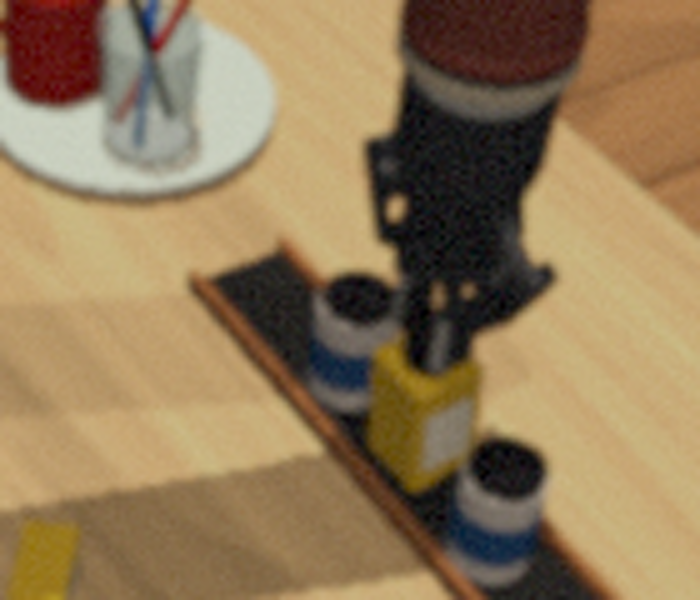

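View pics/w21.png

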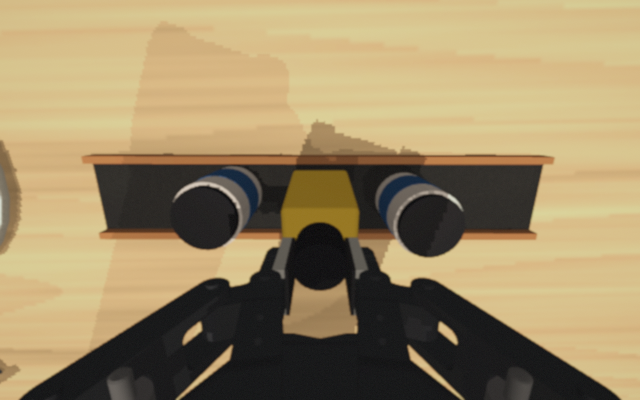

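>>> play_rows([
  [[0.2,0.003,0,0.003,0],[0.2,0.003,0,0,0],[0.2,0.002,0,0,0],[0.2,0.002,0,0,0],[0.2,0,0,0,0],[0.2,0,0,0,0]],
])

```text
time_s: 33.45
eef_pos: [0.661, -0.0884, 0.0945]
orientation: [-0.006, 0.709, -0.006, -0.705]
contact_force: [0.5, 0.3, 15.2]
opening: 0.0262
```

>>> play_rows([
  [[0.2,0.002,0,0,0],[0.2,0.001,0,0,0],[0.2,0,0,0,0],[0.2,0,0,0,0]],
])

```text
time_s: 33.78
eef_pos: [0.6631, -0.0886, 0.0938]
orientation: [-0.006, 0.711, -0.006, -0.703]
contact_force: [3.3, 1.1, 25.2]
opening: 0.0262
```

```bash
python3 - <<'E'
from h import *
s=st(); print(s['wrist_torque'])
E
```

```text
t 33.78 p [ 0.6631 -0.0886  0.0938] yaw -91.04 tilt [ 0.0113  0.     -0.9999] F [ 3.3  1.1 25.2] op 0.0262 j7 -1.27 j1 -0.39
[ 0.24869929 -0.35622271  0.0331545 ]
```

>>> play_rows([
  [[0.2,-0.003,0,0,0],[0.2,-0.002,0,0,0],[0.2,0,0,0,0],[0.2,0,0,0,0]],
])

```text
time_s: 34.12
eef_pos: [0.6594, -0.0883, 0.0945]
orientation: [-0.006, 0.708, -0.007, -0.706]
contact_force: [0.9, -0.1, 8.7]
opening: 0.0264
```

```bash
python3 - <<'E'
from h import *
s=st(); print(s['wrist_torque']); grab('side','s15',(340,140,440,220),7); grab('wrist','w22',(240,140,400,300),3.5); grab('top','t2',(280,80,380,180),6)
tiltrows(s)
E
```

```text
t 34.12 p [ 0.6594 -0.0883  0.0945] yaw -91.05 tilt [ 2.7e-03 -1.0e-04 -1.0e+00] F [ 0.9 -0.1  8.7] op 0.0264 j7 -1.27 j1 -0.4
[-0.01179216 -0.2213457   0.01403687]
-16 [220.3 213.9]
-12 [218.9 206.1]
-8 [217.6 198.5]
-4 [216.6 190.8]
0 [215.7 183.2]
4 [215.1 175.6]
8 [214.7 168.1]
12 [214.5 160.6]
16 [214.6 153.1]
```

View pics/s15.png

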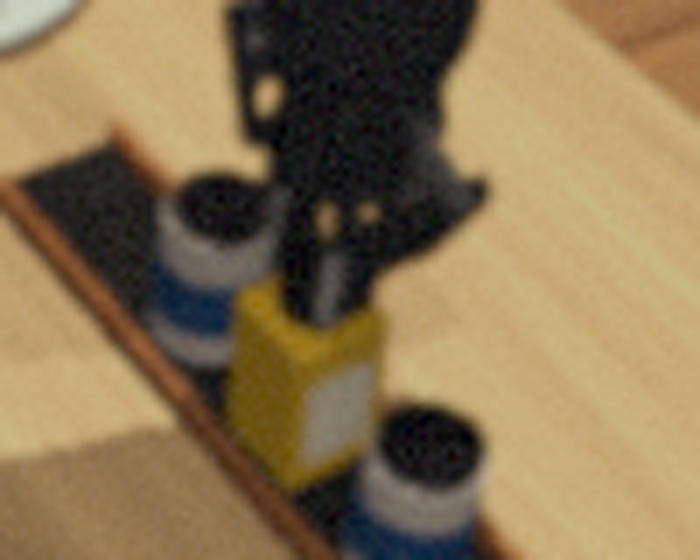

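View pics/w22.png

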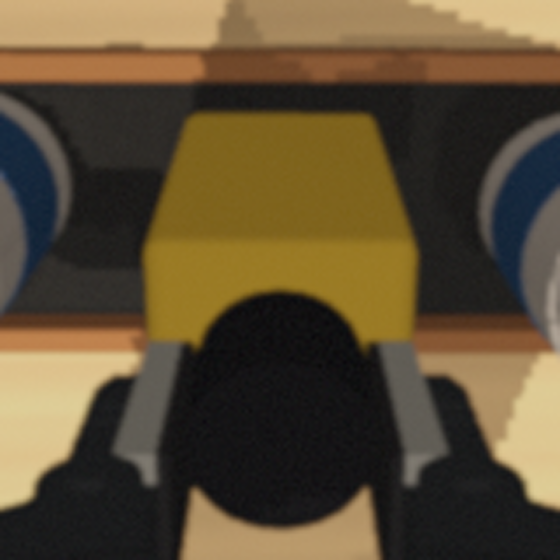

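View pics/t2.png

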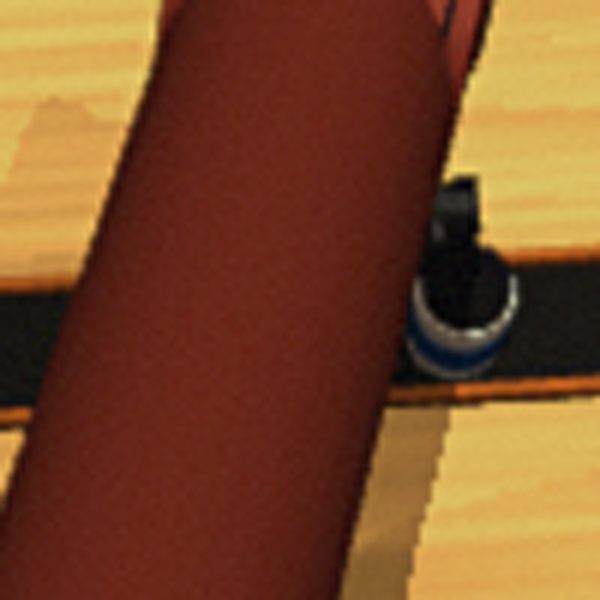

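>>> play_rows([
  [[0.31,0,0,0,0],[0.32,0,0,0,0],[0.324,0,0,0,0],[0.326,0,0,0,0],[0.328,0,0,0,0],[0.33,0,0,0,0],[0.335,0,0,0,0],[0.34,0,0,0,0]],
], newtons=20)

```text
time_s: 34.93
eef_pos: [0.6579, -0.088, 0.0928]
orientation: [0.007, -0.707, 0.007, 0.707]
contact_force: [-0.2, -0.5, -0.4]
opening: 0.0288
```

```bash
python3 - <<'E'
from h import *
s=st(); grab('wrist','w23',(240,140,400,300),3.5)
tiltrows(s,d=.0215)
E
```

```text
t 34.93 p [ 0.6579 -0.088   0.0928] yaw -91.06 tilt [-0.001  0.    -1.   ] F [-0.2 -0.5 -0.4] op 0.0288 j7 -1.28 j1 -0.4
-16 [219.4 213.5]
-12 [217.1 205.3]
-8 [214.9 197.2]
-4 [212.9 189.2]
0 [211.1 181.1]
4 [209.5 173.1]
8 [208.1 165.1]
12 [206.9 157.1]
16 [206.  149.1]
```

View pics/w23.png

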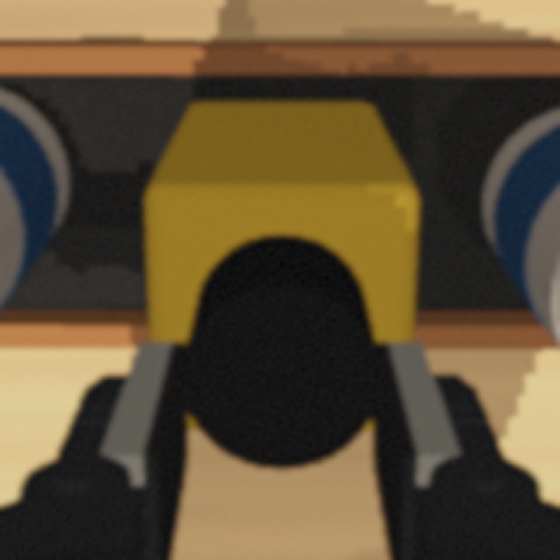

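>>> play_rows([
  [[0.4,0,0,0,0],[0.5,0,0,0,0],[0.5,0,0,0,0],[0.5,-0.01,0,0,0],[0.5,-0.03,0,0,0],[0.5,-0.04,0,0,0],[0.5,-0.04,0,0,0],[0.5,-0.03,0,0,0]],
])

```text
time_s: 35.65
eef_pos: [0.6587, -0.0887, 0.2477]
orientation: [-0.007, 0.708, -0.007, -0.706]
contact_force: [0.1, -0.4, 1.6]
opening: 0.0428
```

```bash
python3 - <<'E'
from h import *
s=st(); grab('wrist','w24'); grab('side','s16',(300,110,440,230),5)
go(.4750,-.255,.2,-86.4)
E
```

```text
t 35.65 p [ 0.6587 -0.0887  0.2477] yaw -91.09 tilt [ 3.e-03 -3.e-04 -1.e+00] F [ 0.1 -0.4  1.6] op 0.0428 j7 -1.33 j1 -0.43
turn about x rad -0.0817 rows>= 0.65 | then shift [0.0489 0.1537 0.1962] dist 0.254 | shift unturned [0.0489 0.1692 0.183 ]
```

View pics/w24.png

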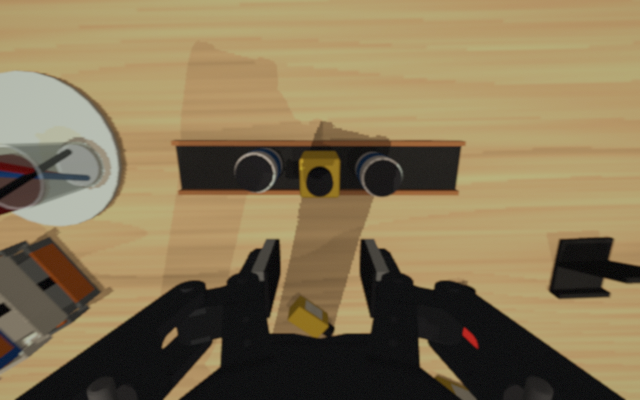

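View pics/s16.png

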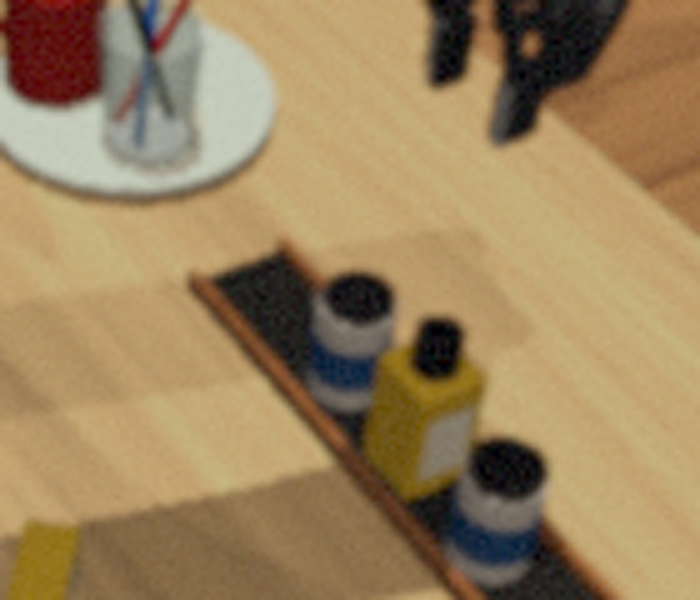

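```bash
python3 - <<'E'
from h import *
go(.476,-.299,.17,-86.4)
E
```

```text
turn about x rad -0.0817 rows>= 0.65 | then shift [0.0789 0.1977 0.1982] dist 0.2908 | shift unturned [0.0789 0.2132 0.1814]
```

>>> play_rows([
  [[0.6,0,0.01,0.01,-0.0817],[0.6,0,0.026,0.026,0],[0.6,0,0.028,0.028,0],[0.6,0,0.028,0.028,0],[0.6,0.01,0.028,0.028,0],[0.6,0.01,0.028,0.028,0],[0.6,0.02,0.026,0.026,0],[0.6,0.02,0.02,0.02,0]],
])

```text
time_s: 36.42
eef_pos: [0.4739, -0.2958, 0.1839]
orientation: [0.022, 0.707, 0.021, -0.706]
contact_force: [0.7, -0.4, -0.5]
opening: 0.051
```

>>> play_rows([
  [[0.6,0.018,0.004,0.004,0],[0.6,0,0,0,0],[0.6,0,0,0,0]],
])

```text
time_s: 36.67
eef_pos: [0.4722, -0.297, 0.1654]
orientation: [-0.022, -0.706, -0.022, 0.707]
contact_force: [0.3, 0.2, 0.8]
opening: 0.0511
```

```bash
python3 - <<'E'
from h import *
s=st(); grab('wrist','w25'); im=cv2.imread('pics/w25_raw.png'); cv2.imwrite('pics/w25c.png',cv2.resize(im[160:300,270:370],None,fx=5,fy=5,interpolation=cv2.INTER_CUBIC))
E
```

```text
t 36.67 p [ 0.4722 -0.297   0.1654] yaw -86.42 tilt [-1.1e-03  7.0e-04 -1.0e+00] F [0.3 0.2 0.8] op 0.0511 j7 -0.86 j1 -0.19
```

View pics/w25c.png

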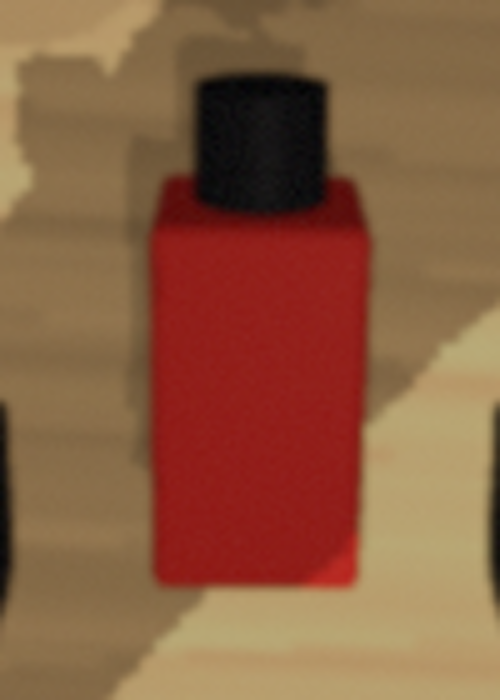

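```bash
python3 - <<'E'
from h import *
s=np.load('pics/w25.npy',allow_pickle=True)[0]
f=lambda p:np.array(p)/5+[270,160]; g=lambda p:np.array(p)/6+[280,220]
W=[(153,232),(370,235),(155,585),(357,587)];S=[(490,348),(555,432),(330,455),(400,525)]
for a,b in zip(W,S):
    X,e=tri([ray('wrist',f(a),s),ray('side',g(b))]); print(X.round(4),np.round(e[0],4))
P=onz('wrist',[f(p) for p in W],.044,s)[:,:2]; sh=P[:2].mean(0);ft=P[2:].mean(0);u=(sh-ft)/np.linalg.norm(sh-ft)
print(np.linalg.norm(sh-ft),np.degrees(np.arctan2(u[1],u[0])),'cross',[np.degrees(np.arctan2(v[1],v[0]))-90 for v in (P[0]-P[1],P[2]-P[3])])
print('cap',sh+.012*u,onz('wrist',[f((260,75))],.022,s), onz('wrist',[f((195,100)),f((328,100))],.022,s).mean(0))
c=sh+.013*u; print(c); go(c[0],c[1],.03,np.degrees(np.arctan2(u[1],u[0]))-90)
E
```

```text
[ 0.4609 -0.2798  0.0428] 0.0008
[ 0.4624 -0.3216  0.0416] 0.0002
[ 0.3836 -0.2855  0.0411] 0.0028
[ 0.389  -0.3259  0.0475] 0.0013
0.07701817968690322 2.9504740675394596 cross [np.float64(2.8534929165233365), np.float64(3.0658288675753482)]
cap [ 0.47389554 -0.29959027] [[ 0.48877599 -0.2982777   0.022     ]] [ 0.48362746 -0.29892503  0.022     ]
[ 0.47489421 -0.2995388 ]
turn about x rad 0.0127 rows>= 0.1 | then shift [ 0.1362  0.003  -0.0013] dist 0.1363 | shift unturned [ 0.1362  0.003  -0.0012]
```

>>> play_rows([
  [[0.6,0.02,0.003,-0.0017,0.0127],[0.6,0.03,0,0,0],[0.6,0.03,0,0,0],[0.6,0.03,0,0,0],[0.6,0.018,0,0,0],[0.6,0.008,0,0,0],[0.6,0,0,0,0],[0.6,0,0,0,0]],
])

```text
time_s: 37.38
eef_pos: [0.4757, -0.3001, 0.0306]
orientation: [0.019, 0.707, 0.018, -0.706]
contact_force: [1.1, -0.5, 0.4]
opening: 0.0511
```

```bash
python3 - <<'E'
from h import *
s=st(); go(.4755,-.2995,.009,-87); grab('wrist','w26')
E
```

```text
t 37.38 p [ 0.4757 -0.3001  0.0306] yaw -87.03 tilt [ 1.1e-03 -6.0e-04 -1.0e+00] F [ 1.1 -0.5  0.4] op 0.0511 j7 -0.75 j1 -0.1
turn about x rad -0.0004 rows>= 0.0 | then shift [ 0.0216 -0.0006  0.0002] dist 0.0216 | shift unturned [ 0.0216 -0.0006  0.0002]
```

View pics/w26.png

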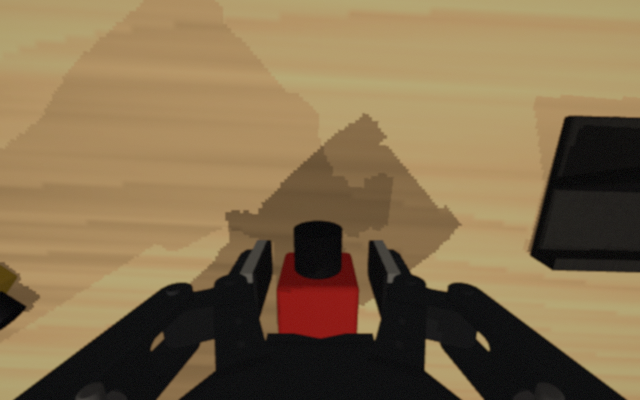

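>>> play_rows([
  [[0.6,0.01,-0.0006,0,0],[0.6,0.008,0,0,0],[0.6,0.0036,0,0,0],[0.6,0,0,0,0],[0.3,0,0,0,0],[0.2,0,0,0,0],[0.2,0,0,0,0],[0.2,0,0,0,0]],
])

```text
time_s: 38.1
eef_pos: [0.4744, -0.2998, 0.0081]
orientation: [0.018, 0.707, 0.018, -0.707]
contact_force: [-0.2, -0.6, 0.6]
opening: 0.0273
```

>>> play_rows([
  [[0.2,0,0,0,0],[0.2,-0.006,0,0,0],[0.2,-0.01,0,0,0],[0.2,-0.01,0,0,0],[0.2,-0.01,0,0,0],[0.2,-0.01,0,0,0],[0.2,-0.005,0,0,0],[0.3,0,0,0,0]],
])

```text
time_s: 38.77
eef_pos: [0.4752, -0.3, 0.0605]
orientation: [0.018, 0.708, 0.018, -0.706]
contact_force: [-0.2, 0.5, -1.3]
opening: 0.0272
```

>>> play_rows([
  [[0.31,0,0,0,0],[0.316,0,0,0,0],[0.32,0,0,0,0],[0.322,0,0,0,0],[0.323,0,0,0,0]],
])

```text
time_s: 39.18
eef_pos: [0.4741, -0.2996, 0.0585]
orientation: [-0.018, -0.707, -0.018, 0.707]
contact_force: [0.0, -0.1, -1.8]
opening: 0.0276
```

```bash
python3 - <<'E'
from h import *
s=st(); print(s['wrist_torque']); grab('side','s17',(300,200,440,320),5)
E
```

```text
t 39.18 p [ 0.4741 -0.2996  0.0585] yaw -87.11 tilt [-7.e-04  1.e-04 -1.e+00] F [ 0.  -0.1 -1.8] op 0.0276 j7 -0.77 j1 -0.13
[-0.07819943 -0.15543692 -0.02017879]
```

View pics/s17.png

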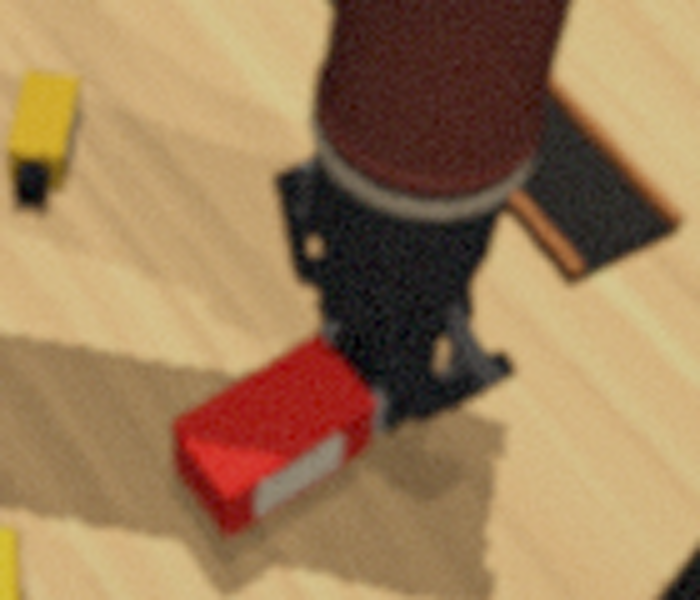

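>>> play_rows([
  [[0.324,0,0,0,0],[0.3245,0,0,0,0],[0.3245,0,0,0,0],[0.3245,0,0,0,0]],
])

```text
time_s: 39.57
eef_pos: [0.4743, -0.2996, 0.0588]
orientation: [-0.018, -0.707, -0.018, 0.707]
contact_force: [0.3, 0.9, -1.2]
opening: 0.0276
```

```bash
python3 - <<'E'
from h import *
s=st(); print(s['wrist_torque']); grab('side','s18',(300,200,440,320),5)
E
```

```text
t 39.57 p [ 0.4743 -0.2996  0.0588] yaw -87.1 tilt [-0. -0. -1.] F [ 0.3  0.9 -1.2] op 0.0276 j7 -0.77 j1 -0.13
[ 0.03624093 -0.09681777 -0.00067068]
```

View pics/s18.png

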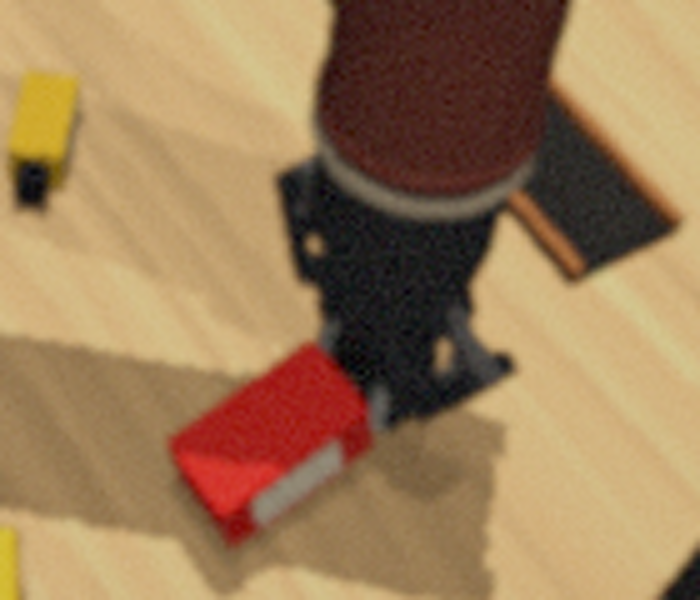

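Rotating slowly; loosen a touch more.

>>> play_rows([
  [[0.3255,0,0,0,0],[0.3255,0,0,0,0],[0.326,0,0,0,0],[0.326,0,0,0,0]],
])

```text
time_s: 39.95
eef_pos: [0.4743, -0.2997, 0.0589]
orientation: [0.018, 0.707, 0.018, -0.707]
contact_force: [0.5, 0.0, 0.4]
opening: 0.0278
```

```bash
python3 - <<'E'
from h import *
s=st(); print(s['wrist_torque']); grab('side','s19',(300,200,440,320),5)
E
```

```text
t 39.95 p [ 0.4743 -0.2997  0.0589] yaw -87.1 tilt [ 0. -0. -1.] F [0.5 0.  0.4] op 0.0278 j7 -0.77 j1 -0.13
[-0.00466323  0.05083362 -0.00032001]
```

View pics/s19.png

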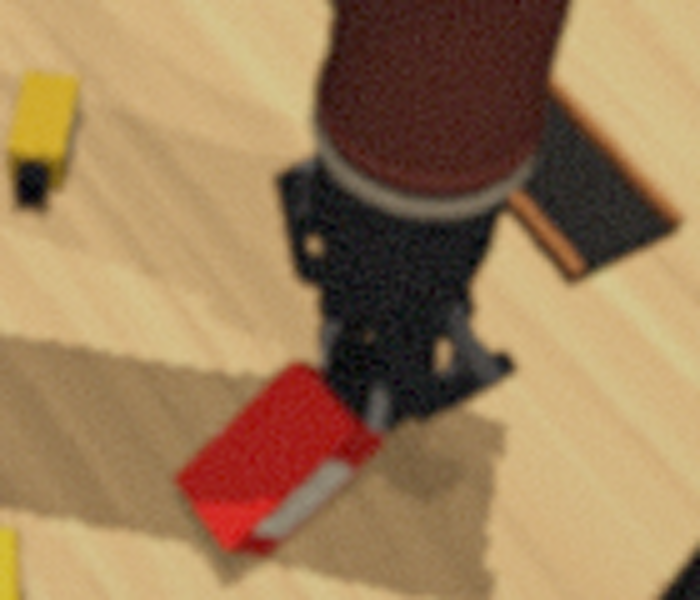

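>>> play_rows([
  [[0.326,-0.0054,0,0.0075,0],[0.326,-0.0054,0,0.0075,0],[0.326,-0.0035,0,0.0075,0],[0.326,-0.0035,0,0.0075,0],[0.326,-0.0022,0,0.008,0],[0.326,-0.0022,0,0.008,0],[0.326,0,0,0,0]],
])

```text
time_s: 40.58
eef_pos: [0.4266, -0.3024, 0.0815]
orientation: [0.017, 0.707, 0.017, -0.707]
contact_force: [0.6, -0.5, 2.8]
opening: 0.0278
```

```bash
python3 - <<'E'
from h import *
s=st(); print(s['wrist_torque']); grab('side','s20',(300,200,440,320),5)
E
```

```text
t 40.58 p [ 0.4266 -0.3024  0.0815] yaw -87.2 tilt [ 2.e-04  6.e-04 -1.e+00] F [ 0.6 -0.5  2.8] op 0.0278 j7 -0.79 j1 -0.15
[0.1152072  0.06101878 0.00789622]
```

View pics/s20.png

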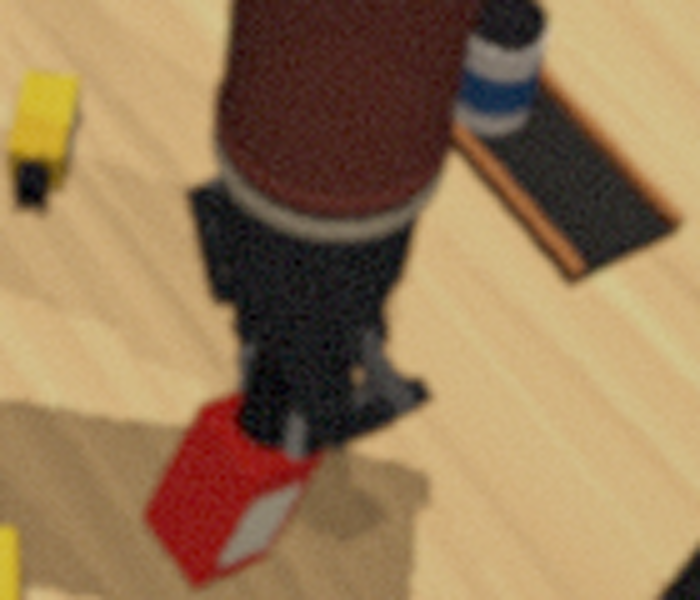

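```bash
python3 - <<'E'
from h import *
print(onz('top',[(397,258),(412,262),(400,268),(453,290),(418,258)],.04).round(3))
E
```

```text
[[ 0.302 -0.231  0.04 ]
 [ 0.288 -0.27   0.04 ]
 [ 0.275 -0.236  0.04 ]
 [ 0.207 -0.368  0.04 ]
 [ 0.297 -0.287  0.04 ]]
```

Far enough. Continue the arc.

>>> play_rows([
  [[0.326,-0.003,0,0.006,0],[0.326,-0.003,0,0.006,0],[0.326,-0.002,0,0.007,0],[0.326,-0.001,0,0.007,0],[0.326,0,0,0.006,0],[0.326,0,0,0,0]],
])

```text
time_s: 41.13
eef_pos: [0.3948, -0.3037, 0.0899]
orientation: [-0.017, -0.707, -0.018, 0.707]
contact_force: [-0.9, 0.4, -2.4]
opening: 0.028
```

```bash
python3 - <<'E'
from h import *
s=st(); print(s['wrist_torque']); grab('side','s21',(270,200,410,320),5); grab('wrist','w27',(240,140,400,300),3.5)
E
```

```text
t 41.13 p [ 0.3948 -0.3037  0.0899] yaw -87.18 tilt [-4.e-04  6.e-04 -1.e+00] F [-0.9  0.4 -2.4] op 0.028 j7 -0.8 j1 -0.16
[0.0363685  0.00165048 0.0274032 ]
```

View pics/s21.png

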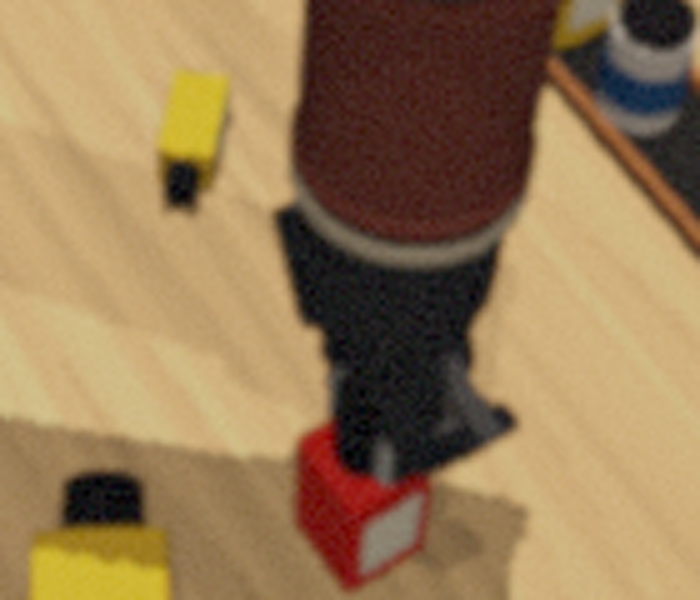

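View pics/w27.png

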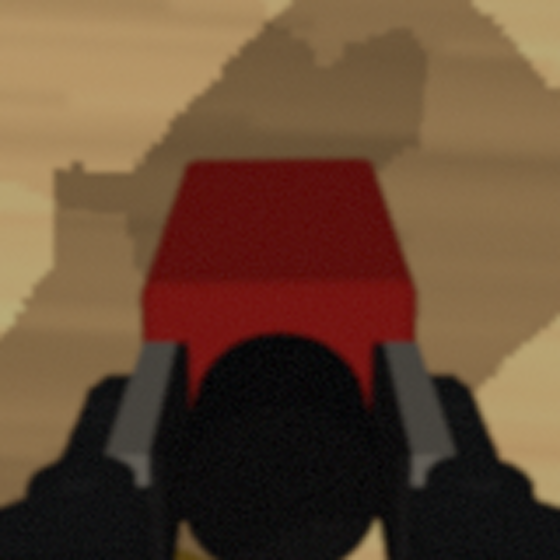

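>>> play_rows([
  [[0.3,0,0,0,0],[0.2,0,0,0,0],[0.2,0,0,0,0],[0.2,-0.015,0,0,0],[0.2,-0.03,0,0,0],[0.2,-0.03,0,0,0.034],[0.2,-0.025,0,0,0.034],[0.2,0,0,0,0]],
], newtons=40)

```text
time_s: 41.9
eef_pos: [0.3986, -0.3052, 0.1946]
orientation: [-0.006, 0.709, -0.008, -0.705]
contact_force: [1.1, 0.1, -1.4]
opening: 0.0264
```

```bash
python3 - <<'E'
from h import *
s=st(); print(s['wrist_torque']); grab('wrist','w28',(240,140,400,300),3.5); grab('side','s22',(270,160,410,300),5)
go(.662,-.231,.19,-91.1)
E
```

```text
t 41.9 p [ 0.3986 -0.3052  0.1946] yaw -91.13 tilt [ 0.0064 -0.0024 -1.    ] F [ 1.1  0.1 -1.4] op 0.0264 j7 -0.98 j1 -0.23
[-0.08722406 -0.11793765 -0.00198358]
turn about x rad 0.0026 rows>= 0.02 | then shift [ 0.0011 -0.0777 -0.2635] dist 0.2747 | shift unturned [ 0.0011 -0.077  -0.2637]
```

View pics/w28.png

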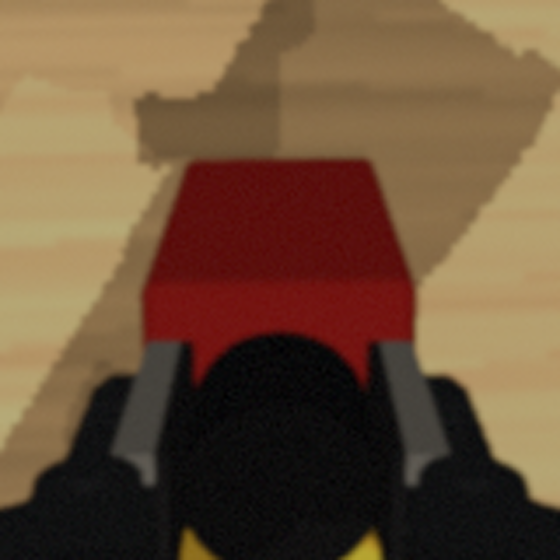

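View pics/s22.png

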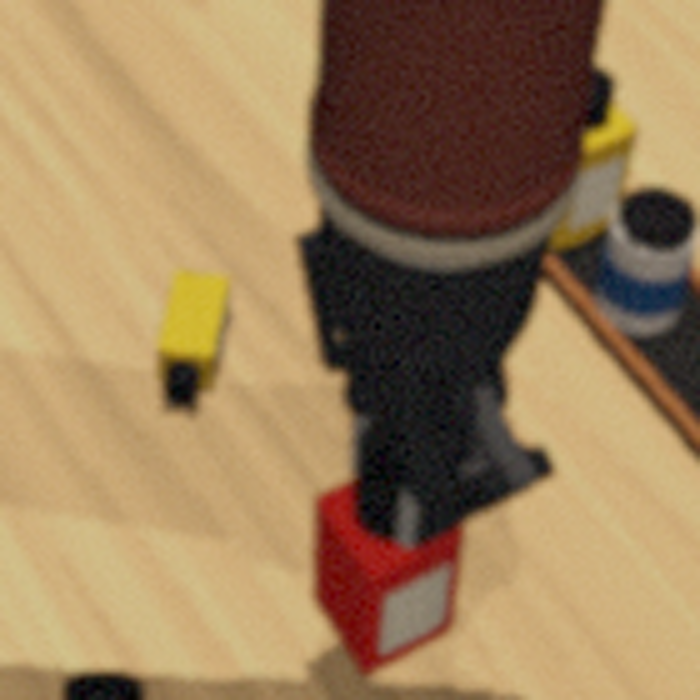

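>>> play_rows([
  [[0.2,0,-0.004,-0.012,0.0026],[0.2,0,-0.009,-0.03,0],[0.2,0,-0.009,-0.032,0],[0.2,0,-0.009,-0.032,0],[0.2,0,-0.009,-0.032,0],[0.2,0,-0.009,-0.032,0],[0.2,0,-0.009,-0.032,0],[0.2,0,-0.009,-0.03,0]],
])

```text
time_s: 42.67
eef_pos: [0.6316, -0.2393, 0.1869]
orientation: [0.007, -0.706, 0.006, 0.708]
contact_force: [0.3, -1.2, -1.0]
opening: 0.0264
```

>>> play_rows([
  [[0.2,0.01,-0.006,-0.02,0],[0.2,0.02,-0.004,-0.01,0],[0.2,0.02,0,0,0],[0.2,0.01,0,0,0],[0.2,0,0,0,0],[0.2,0,0,0,0]],
])

```text
time_s: 43.17
eef_pos: [0.6592, -0.2319, 0.1288]
orientation: [0.007, -0.706, 0.007, 0.708]
contact_force: [0.2, -0.3, -0.4]
opening: 0.0264
```

```bash
python3 - <<'E'
from h import *
s=st(); print(s['wrist_torque']); grab('wrist','w29')
go(.662,-.231,.11,-91.1)
E
```

```text
t 43.17 p [ 0.6592 -0.2319  0.1288] yaw -91.18 tilt [-2.4e-03  2.0e-04 -1.0e+00] F [ 0.2 -0.3 -0.4] op 0.0264 j7 -1.05 j1 -0.2
[-0.04218196 -0.05645349 -0.02760025]
turn about x rad -0.0015 rows>= 0.01 | then shift [ 0.0202 -0.0013 -0.0022] dist 0.0204 | shift unturned [ 0.0202 -0.0013 -0.0022]
```

View pics/w29.png

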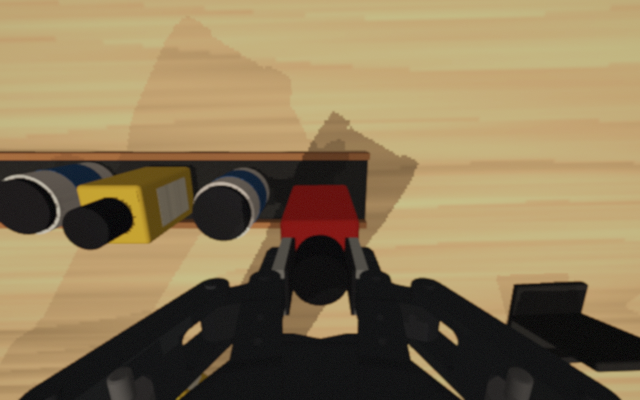

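```bash
python3 - <<'E'
from h import *
s=np.load('pics/w29.npy',allow_pickle=True)[0]
for z in (.03,.038,.046): print(z,onz('wrist',[(320,186)],z,s).round(4))
print(onz('wrist',[(320,221)],.12,s),onz('wrist',[(366,160),(362,222)],.014,s))
E
```

```text
0.03 [[ 0.6744 -0.2325  0.03  ]]
0.038 [[ 0.6762 -0.2325  0.038 ]]
0.046 [[ 0.6781 -0.2326  0.046 ]]
[[ 0.67505884 -0.23248252  0.12      ]] [[ 0.69389261 -0.27437965  0.014     ]
 [ 0.63446364 -0.27209104  0.014     ]]
```

>>> play_rows([
  [[0.2,0,-0.002,-0.006,0],[0.2,0.008,0,-0.005,0],[0.2,0.01,0,0,0],[0.2,0.006,0,0,0],[0.2,0,0,0,0],[0.2,0,0,0,0]],
])

```text
time_s: 43.72
eef_pos: [0.6703, -0.23, 0.1052]
orientation: [0.007, -0.707, 0.007, 0.708]
contact_force: [-0.4, 0.6, -1.3]
opening: 0.0264
```

```bash
python3 - <<'E'
from h import *
s=st(); print(s['wrist_torque']); grab('wrist','w30',(200,120,440,300),3); grab('side','s23',(330,150,470,270),5)
E
```

```text
t 43.72 p [ 0.6703 -0.23    0.1052] yaw -91.16 tilt [-1.5e-03  2.0e-04 -1.0e+00] F [-0.4  0.6 -1.3] op 0.0264 j7 -1.05 j1 -0.19
[-0.04421705 -0.0133934  -0.02966403]
```

View pics/w30.png

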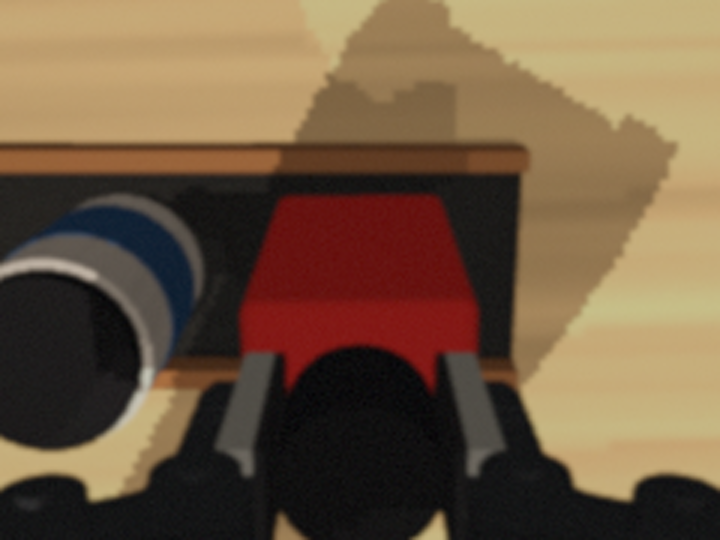

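View pics/s23.png

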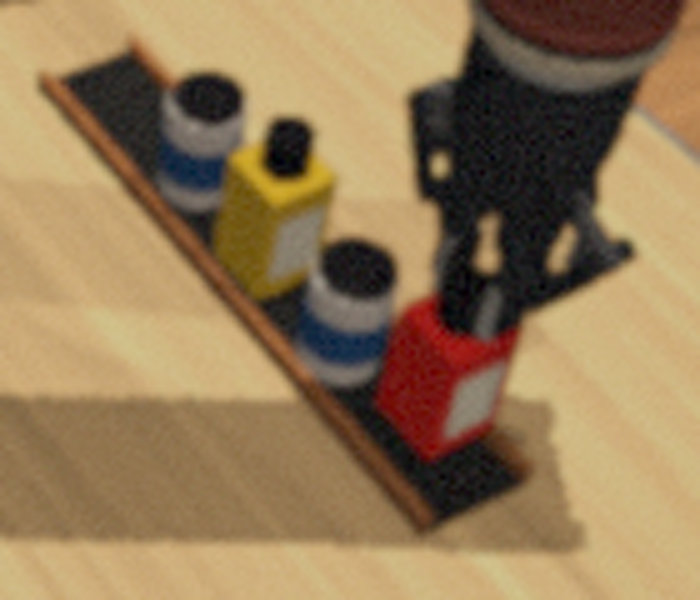

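>>> play_rows([
  [[0.2,0.003,0,0,0],[0.2,0.003,0,0,0],[0.2,0.002,0,0,0],[0.2,0,0,0,0],[0.2,0,0,0,0]],
])

```text
time_s: 44.23
eef_pos: [0.6708, -0.23, 0.0978]
orientation: [0.007, -0.707, 0.007, 0.707]
contact_force: [-0.6, 0.1, -1.6]
opening: 0.0268
```

>>> play_rows([
  [[0.2,0.002,0,0,0],[0.2,0,0,0,0],[0.2,0,0,0,0]],
])

```text
time_s: 44.48
eef_pos: [0.6709, -0.23, 0.0959]
orientation: [0.007, -0.707, 0.007, 0.707]
contact_force: [-0.1, 0.3, -0.7]
opening: 0.0265
```

>>> play_rows([
  [[0.2,0.0015,0,0,0],[0.2,0,0,0,0],[0.2,0,0,0,0]],
])

```text
time_s: 44.73
eef_pos: [0.6709, -0.23, 0.0944]
orientation: [0.007, -0.707, 0.007, 0.707]
contact_force: [-0.5, -0.5, -2.4]
opening: 0.0262
```

>>> play_rows([
  [[0.2,0.0015,0,0,0],[0.2,0,0,0,0],[0.2,0,0,0,0]],
])

```text
time_s: 44.98
eef_pos: [0.6709, -0.23, 0.0929]
orientation: [0.007, -0.707, 0.007, 0.707]
contact_force: [-0.2, 0.2, -1.8]
opening: 0.0263
```

>>> play_rows([
  [[0.2,0.002,0,0,0],[0.2,0,0,0,0],[0.2,0,0,0,0]],
])

```text
time_s: 45.23
eef_pos: [0.6709, -0.23, 0.0908]
orientation: [0.007, -0.707, 0.007, 0.707]
contact_force: [-0.1, 0.4, -1.6]
opening: 0.0262
```

>>> play_rows([
  [[0.2,0.002,0,0,0],[0.2,0,0,0,0],[0.2,0,0,0,0]],
])

```text
time_s: 45.48
eef_pos: [0.6708, -0.23, 0.0888]
orientation: [0.007, -0.707, 0.007, 0.707]
contact_force: [-0.5, 0.3, -2.4]
opening: 0.0264
```

>>> play_rows([
  [[0.2,0.002,0,0,0],[0.2,0,0,0,0],[0.2,0,0,0,0]],
])

```text
time_s: 45.73
eef_pos: [0.6716, -0.2302, 0.0879]
orientation: [-0.007, 0.708, -0.007, -0.706]
contact_force: [0.6, 0.1, 4.4]
opening: 0.0266
```

>>> play_rows([
  [[0.2,0.002,0,0,0],[0.2,0,0,0,0],[0.2,0,0,0,0]],
])

```text
time_s: 45.98
eef_pos: [0.6729, -0.2303, 0.0876]
orientation: [-0.007, 0.709, -0.007, -0.705]
contact_force: [0.6, 1.2, 11.8]
opening: 0.0267
```

```bash
python3 - <<'E'
from h import *
s=st(); print(s['wrist_torque']); grab('wrist','w31',(200,120,440,300),3)
E
```

```text
t 45.98 p [ 0.6729 -0.2303  0.0876] yaw -91.12 tilt [ 4.5e-03 -7.0e-04 -1.0e+00] F [ 0.6  1.2 11.8] op 0.0267 j7 -1.04 j1 -0.18
[ 0.35769851  0.04140679 -0.04450378]
```

View pics/w31.png

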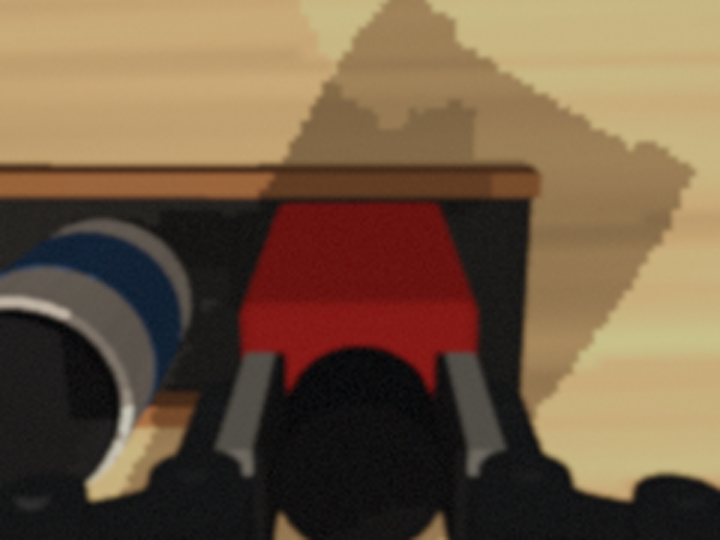

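>>> play_rows([
  [[0.2,-0.005,0,0,0],[0.2,0,0,0.004,0],[0.2,0,0,0,0],[0.2,0.002,0,0,0],[0.2,0.001,0,0,0],[0.2,0,0,0,0],[0.2,0,0,0,0]],
])

```text
time_s: 46.62
eef_pos: [0.6675, -0.2301, 0.0877]
orientation: [-0.007, 0.708, -0.007, -0.707]
contact_force: [0.1, 0.5, 5.8]
opening: 0.0263
```

>>> play_rows([
  [[0.29,0,0,0,0],[0.315,0,0,0,0],[0.322,0,0,0,0],[0.325,0,0,0,0],[0.327,0,0,0,0],[0.33,0,0,0,0],[0.335,0,0,0,0],[0.345,0,0,0,0]],
], newtons=20)

```text
time_s: 47.28
eef_pos: [0.6665, -0.2298, 0.0864]
orientation: [0.007, -0.707, 0.007, 0.707]
contact_force: [-0.1, -0.9, -0.2]
opening: 0.0293
```

```bash
python3 - <<'E'
from h import *
s=st(); print(s['wrist_torque']); grab('wrist','w32',(200,120,440,300),3)
E
```

```text
t 47.28 p [ 0.6665 -0.2298  0.0864] yaw -91.15 tilt [-1.1e-03  2.0e-04 -1.0e+00] F [-0.1 -0.9 -0.2] op 0.0293 j7 -1.04 j1 -0.19
[ 0.04886952  0.01695777 -0.01056788]
```

View pics/w32.png

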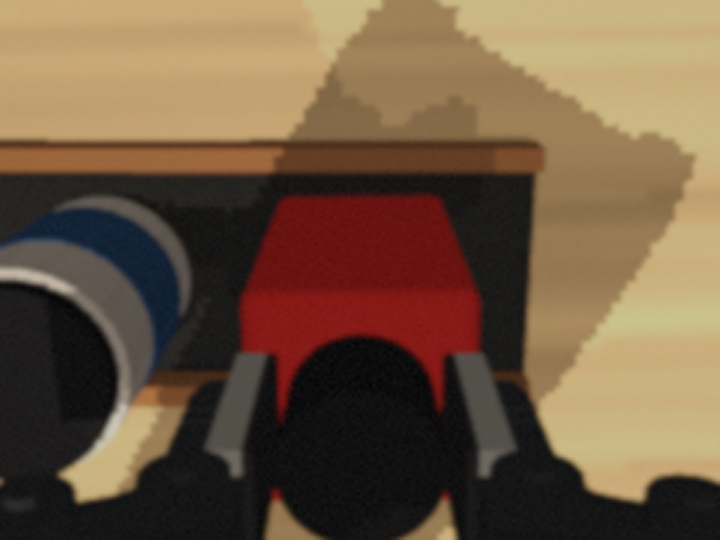

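Standing free. Open and rise straight up, then check the scene.

>>> play_rows([
  [[0.4,0,0,0,0],[0.5,0,0,0,0],[0.5,0,0,0,0],[0.5,-0.01,0,0,0],[0.5,-0.03,0,0,0],[0.5,-0.04,0,0,0],[0.5,-0.04,0,0,0],[0.5,-0.03,0,0,0]],
])

```text
time_s: 48.0
eef_pos: [0.6672, -0.2306, 0.2416]
orientation: [-0.007, 0.708, -0.008, -0.706]
contact_force: [0.9, -0.2, -0.1]
opening: 0.0425
```

>>> play_rows([
  [[0.5,-0.03,0,0.03,0],[0.5,-0.02,0,0.035,0],[0.5,0,0,0.035,0],[0.5,0,0,0.035,0],[0.5,0,0,0.035,0],[0.5,0,0,0.025,0],[0.5,0,0,0,0]],
])

```text
time_s: 48.58
eef_pos: [0.4681, -0.2279, 0.2878]
orientation: [-0.01, 0.708, -0.008, -0.706]
contact_force: [1.0, 0.1, 0.4]
opening: 0.0423
```

```bash
python3 - <<'E'
from h import *
s=st(); grab('wrist','w33'); grab('side','s24',(200,80,450,280),3); grab('top','t3')
E
```

```text
t 48.58 p [ 0.4681 -0.2279  0.2878] yaw -91.39 tilt [ 0.0017  0.0028 -1.    ] F [1.  0.1 0.4] op 0.0423 j7 -1.2 j1 -0.4
```

View pics/w33.png

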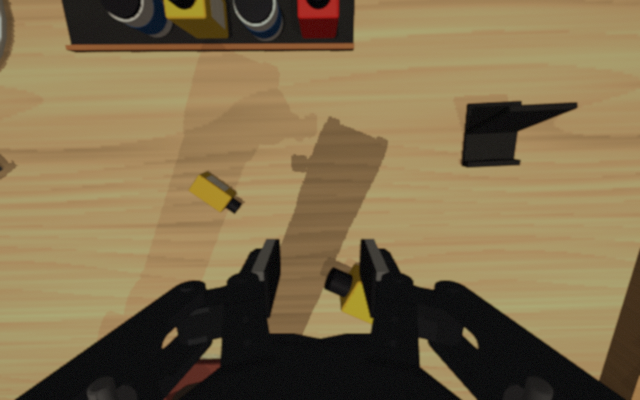

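View pics/s24.png

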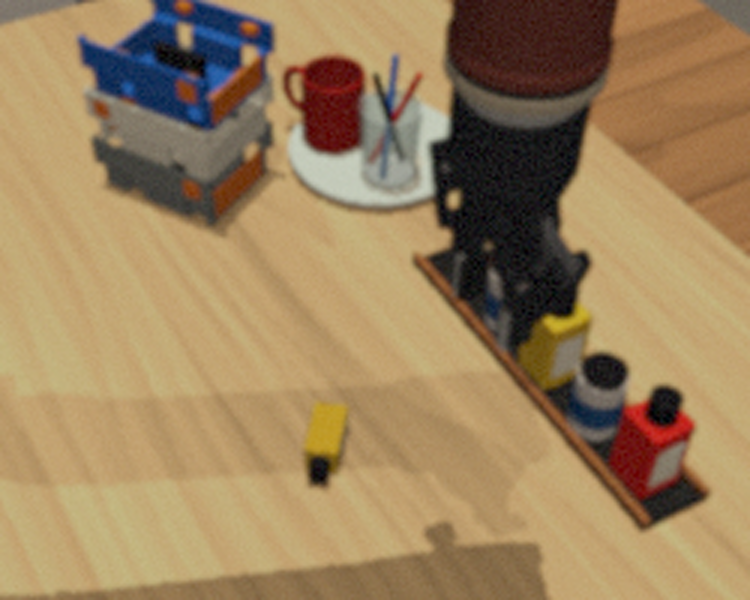

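View pics/t3.png

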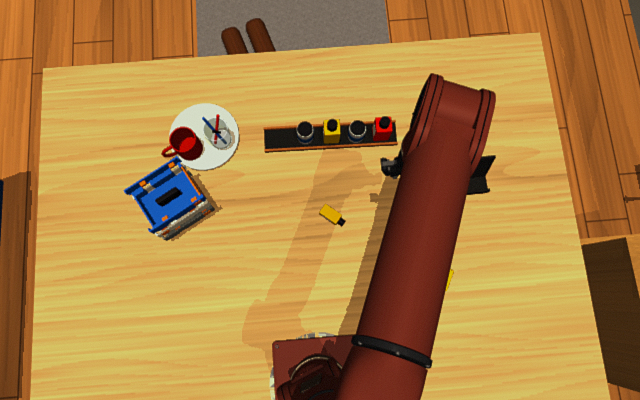

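```bash
python3 - <<'E'
from h import *
a=cv2.imread('pics/s4_raw.png')[80:165,215:300];b=cv2.imread('pics/s24_raw.png')[80:165,215:300]
print(cv2.phaseCorrelate(cv2.cvtColor(a,6).astype(float),cv2.cvtColor(b,6).astype(float)),cv2.absdiff(a,b).mean())
cv2.imwrite('pics/cmp.png',cv2.resize(np.hstack([a,b]),None,fx=4.5,fy=4.5,interpolation=cv2.INTER_CUBIC))
E
```

```text
((0.5767443152788232, 0.08460411440984217), 0.8264087406291353) 13.55921568627451
```

View pics/cmp.png

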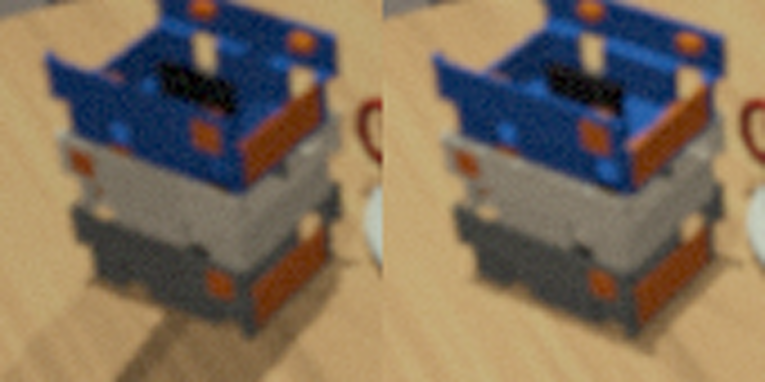

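```bash
python3 - <<'E'
from h import *
go(.493,.343,.35,30)
E
```

```text
turn about x rad -2.1142 rows>= 16.92 | then shift [-0.0621  0.302  -0.4826] dist 0.5727 | shift unturned [-0.0621 -0.5692 -0.009 ]
```

>>> play_rows([
  [[0.5,-0.03,-0.015,0,-0.1],[0.5,-0.032,0,0,-0.12],[0.5,0,0,0,-0.12],[0.5,0,0,0,-0.12],[0.5,0,0,0,-0.12],[0.5,0,0,0,-0.12],[0.5,0,0,0,-0.12],[0.5,0,0,0,-0.12]],
])

```text
time_s: 49.4
eef_pos: [0.4738, -0.2108, 0.3485]
orientation: [-0.316, -0.632, -0.316, 0.633]
contact_force: [-0.3, -0.6, -1.1]
opening: 0.0429
```

>>> play_rows([
  [[0.5,0,0,0,-0.12],[0.5,0,0,0,-0.12],[0.5,0,0,0,-0.12],[0.5,0,0,0,-0.12],[0.5,0,0,0,-0.12],[0.5,0,0,0,-0.12],[0.5,0,0,0,-0.12],[0.5,0,0,0,-0.12]],
])

```text
time_s: 50.07
eef_pos: [0.4738, -0.2108, 0.3485]
orientation: [0.572, 0.415, 0.572, -0.416]
contact_force: [0.7, -0.8, -0.1]
opening: 0.0426
```

>>> play_rows([
  [[0.5,0,0,0,-0.12],[0.5,0,0,0,-0.08],[0.5,0,0,0,0]],
])

```text
time_s: 50.32
eef_pos: [0.4737, -0.2108, 0.3485]
orientation: [0.611, 0.356, 0.611, -0.357]
contact_force: [0.6, 0.2, 0.1]
opening: 0.0424
```

```bash
python3 - <<'E'
from h import *
st();go(.493,.343,.35,30)
E
```

```text
t 50.32 p [ 0.4737 -0.2108  0.3485] yaw 29.41 tilt [-8.0e-04 -1.1e-03 -1.0e+00] F [0.6 0.2 0.1] op 0.0424 j7 0.86 j1 -0.43
turn about x rad -0.0103 rows>= 0.08 | then shift [-0.0022  0.2936 -0.47  ] dist 0.5542 | shift unturned [-0.0022  0.2888 -0.473 ]
```

>>> play_rows([
  [[0.5,0,0.01,-0.016,-0.01],[0.5,0,0.021,-0.0335,0],[0.5,0,0.021,-0.0335,0],[0.5,0,0.021,-0.0335,0],[0.5,0,0.021,-0.0335,0],[0.5,0,0.021,-0.0335,0],[0.5,0,0.021,-0.0335,0],[0.5,0,0.021,-0.0335,0]],
])

```text
time_s: 50.98
eef_pos: [0.4853, 0.0867, 0.3485]
orientation: [0.611, 0.356, 0.611, -0.356]
contact_force: [1.2, 0.1, 0.2]
opening: 0.043
```

>>> play_rows([
  [[0.5,0,0.021,-0.0335,0],[0.5,0,0.021,-0.0335,0],[0.5,0,0.021,-0.0335,0],[0.5,0,0.021,-0.0335,0],[0.5,0,0.021,-0.0335,0],[0.5,0,0.02,-0.033,0],[0.5,0,0.02,-0.033,0],[0.5,0,0,0,0]],
])

```text
time_s: 51.65
eef_pos: [0.4922, 0.3684, 0.3456]
orientation: [0.612, 0.352, 0.614, -0.353]
contact_force: [-0.3, 0.7, -1.5]
opening: 0.0426
```

```bash
python3 - <<'E'
from h import *
st();grab('wrist','w34',(210,60,430,260),3.2)
E
```

```text
t 51.65 p [0.4922 0.3684 0.3456] yaw 30.14 tilt [-4.e-03  4.e-04 -1.e+00] F [-0.3  0.7 -1.5] op 0.0426 j7 -0.14 j1 -0.91
```

View pics/w34.png

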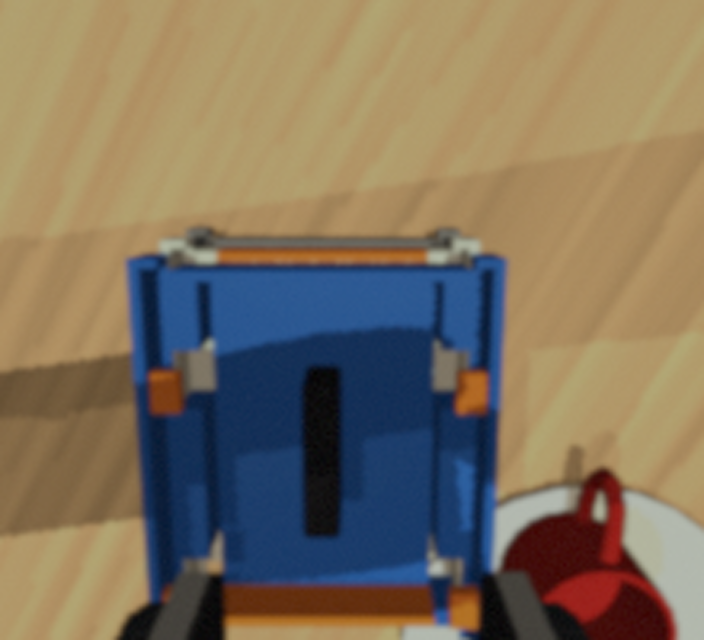

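```bash
python3 - <<'E'
from h import *
go(.4934,.3429,.3466,29.92)
E
```

```text
turn about x rad 0.0009 rows>= 0.01 | then shift [-0.0005 -0.0108  0.0187] dist 0.0216 | shift unturned [-0.0005 -0.0108  0.0187]
```

>>> play_rows([
  [[0.42,0,-0.006,0.01,0],[0.42,0,-0.005,0.009,0],[0.42,0,0,0,0],[0.42,0,0,0,0],[0.42,0,0,0,0]],
])

```text
time_s: 52.12
eef_pos: [0.4952, 0.3361, 0.3491]
orientation: [0.611, 0.356, 0.611, -0.355]
contact_force: [-0.1, 0.6, 0.4]
opening: 0.0359
```

```bash
python3 - <<'E'
from h import *
st();grab('wrist','w35',(210,60,430,260),3.2)
E
```

```text
t 52.12 p [0.4952 0.3361 0.3491] yaw 29.63 tilt [ 5.e-04  1.e-03 -1.e+00] F [-0.1  0.6  0.4] op 0.0359 j7 -0.11 j1 -0.89
```

View pics/w35.png

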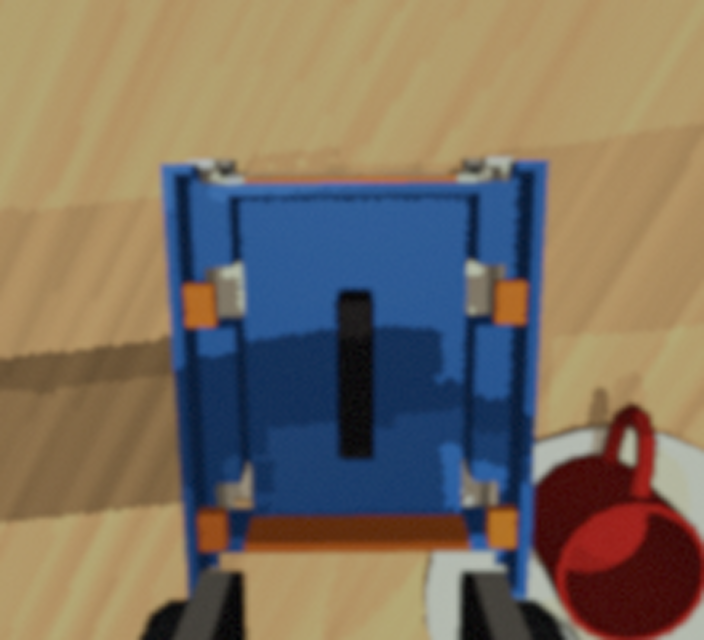

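```bash
python3 - <<'E'
from h import *
s=np.load('pics/w35.npy',allow_pickle=True)[0]
f=lambda p:np.array(p)/3.2+[210,60]
lugpose([f(p) for p in [(502,527),(211,529),(511,303),(200,305)]],.18,s)
go(.56,.10,.37,30)
E
```

```text
len 0.08103868345760552 x-yaw [-59.96] cross [30.1  30.06] c [[0.4958 0.3406]
 [0.4963 0.3398]]
turn about x rad -0.0056 rows>= 0.04 | then shift [-0.0213 -0.062   0.2374] dist 0.2463 | shift unturned [-0.0213 -0.0607  0.2377]
```

>>> play_rows([
  [[0.42,0,0,0,0],[0.42,0,0,0,0],[0.42,0,0,0,0],[0.42,0,0,0,0]],
])

```text
time_s: 52.5
eef_pos: [0.4949, 0.3372, 0.3484]
orientation: [0.612, 0.355, 0.612, -0.355]
contact_force: [-0.3, -1.1, -0.1]
opening: 0.0357
```

```bash
python3 - <<'E'
from h import *
s=st();s,im=grab('wrist','w36',(210,60,430,260),3.2)
B=[b for b in blobs(im,(5,190,150),(18,255,255),(250,140,400,235),20)]
for b in B: print(b[0],b[1])
s0=np.load('pics/w9.npy',allow_pickle=True)[0]; im0=cv2.imread('pics/w9_raw.png')[:,:,::-1]
for b in blobs(im0,(5,190,150),(18,255,255),(250,140,400,235),20): print('w9',b[0],b[1],onz('wrist',b[0],.18,s0).round(4))
for b in B: print('now',onz('wrist',b[0],.18,s).round(4))
E
```

```text
t 52.5 p [0.4949 0.3372 0.3484] yaw 29.76 tilt [-1.e-04 -1.e-04 -1.e+00] F [-0.3 -1.1 -0.1] op 0.0357 j7 -0.11 j1 -0.89
[272.19 155.74] 94
[369.41 155.18] 91
[366.32 225.55] 73
[276.14 227.  ] 42
[313. 232.] 51
w9 [269.66 157.42] 95 [[0.4322 0.3429 0.18  ]]
w9 [368.02 157.36] 97 [[0.5235 0.3956 0.18  ]]
w9 [364.73 228.56] 78 [[0.5643 0.3249 0.18  ]]
w9 [273.05 229.41] 39 [[0.4734 0.2714 0.18  ]]
now [[0.4351 0.3397 0.18  ]]
now [[0.5263 0.3926 0.18  ]]
now [[0.567  0.3222 0.18  ]]
now [[0.4769 0.2685 0.18  ]]
now [[0.5172 0.2844 0.18  ]]
```

View pics/w36.png

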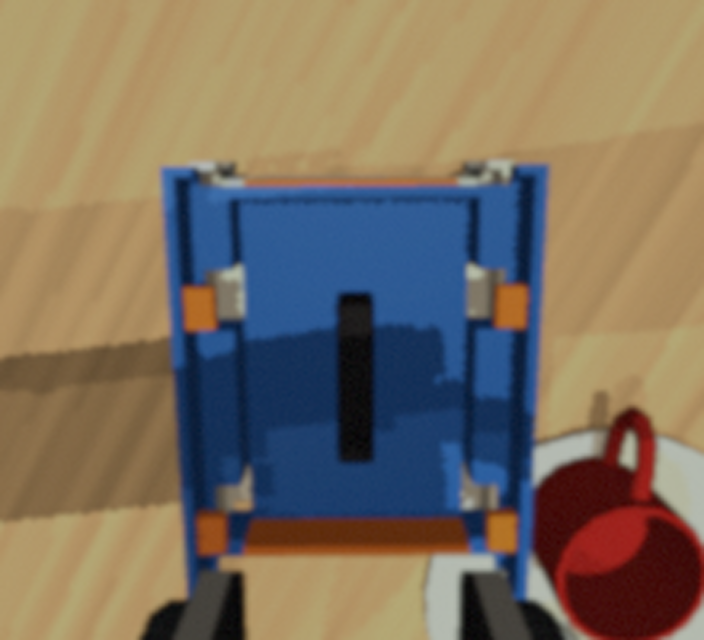

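```bash
python3 - <<'E'
from h import *
grab('side','s25',(200,60,450,260),3)
E
```

```text
(no output)
```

View pics/s25.png

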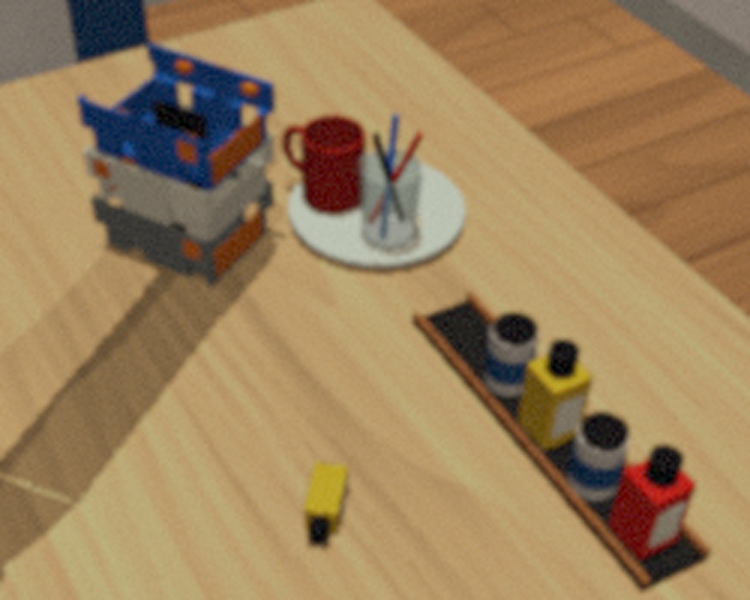

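```bash
python3 -c "
from station import r
print(r.hand_in())"
```

```text
the job is handed in; nothing more can be done
None
```

I stacked the two bins on the grey base and stood both tipped bottles upright in the lane, then handed the job in at about 53 s. No verdict was reported.

**Bins:** I lifted the white bin out of the blue one and set it on the base turned half round, then set the blue bin on the white one, turned back. The orange ends alternate, and each bin came to rest at the expected height (undersides at about 60 and 120 mm).

**Bottles:** The middle-sized yellow bottle stands between the tins and the red one stands at the -y end of the lane, both cap up. The green bottle was absent. The last side picture shows both tins, the mug and the tumbler standing. The phone stand looked as before in the last pictures that showed it, taken a few seconds earlier.

**Checks that disagreed:**
- **Blue bin shift:** at the end it lay about 4 mm further along its own long axis than when I released it, and the white bin seems to have moved about 2 mm. Both still sat level on the lugs, within roughly the play allowed by the stops, so I left them.
- **Camera offset:** the top camera read about 3 mm off the wrist camera in x. I used the wrist camera for all the placing.

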